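Set a player's place at the okey table

TASK

Set this place for the next game: pack all the copper cup covers lying on the table into the round tin with those already there, knobs up, in one flat layer with one cover in the middle and the others around it. Lift the red rack off the stack and put it aside, take out the turquoise rack from beneath it and lay it on the player's tray with its long side flush against the brass rail, about midway along; then put the red rack back on the tile box, centred and in line with it. Leave the tea glass and its saucer, the ashtray and the dice where they are.

Things in the scene. Friction and masses are not known exactly. Their poses are not given: they have to be found in the camera images.
- tray: fixed rosewood player's tray board, 84 (x) x 300 (y) x 6 mm thick, lying on the table near its far edge, with a brass rail 12 mm wide along the whole of its +x edge. The rail rises 10 mm above the board (16 mm above the table). Origin: centre of the board's underside; y runs along the rail, x points across the board towards the rail
- rail_face (a point): middle of the foot of the brass rail's inner face, on the board's upper surface (30 mm along x from the tray's origin, 6 mm up); axes as the tray: x points into the rail, y along it. A rack lying flush has its origin 23 mm before this face
- tile_box: fixed closed tile box, rosewood with mother-of-pearl inlay, 90 (x) x 220 (y, its length) x 24 mm high, its top flat. Origin: centre of the underside. The two racks start stacked on it, along its length: turquoise below, red above
- turquoise_rack: folded wooden okey tile rack, a closed solid bar 46 (x) x 200 (y, its length) x 34 mm high, about 0.2 kg, with a turquoise inlay band along its top. Origin: centre of the underside. Starts lying on the tile box, under the red rack: the middle of the stack
- red_rack: folded wooden okey tile rack, a closed solid bar 46 (x) x 200 (y, its length) x 34 mm high, about 0.2 kg, with a red inlay band along its top. Origin: centre of the underside. Starts on top of the turquoise rack
- tin: shallow round steel tin with a turquoise floor, fixed: with a brass rim, inner diameter 192 mm, outer 200 mm, floor 4 mm thick, rim 18 mm above the table. Origin: centre of the underside, z up. Seven covers just fit in one layer: one in the middle and six about it, at 63 mm from the centre and 60 degrees apart
- cover_a: brass-knobbed copper cup cover: a disc 60 mm across and 8 mm thick with an upright plain cylindrical knob in its centre, 16 mm across and 28 mm tall, so 36 mm high in all; 90 g. Origin: centre of the underside, z up through the knob. Starts on the table between the tin and the tile box; may be absent
- cover_b: brass-knobbed copper cup cover: a disc 60 mm across and 8 mm thick with an upright plain cylindrical knob in its centre, 16 mm across and 28 mm tall, so 36 mm high in all; 90 g. Origin: centre of the underside, z up through the knob. Starts on the table between the tin and the tile box; may be absent
- cover_c: brass-knobbed copper cup cover: a disc 60 mm across and 8 mm thick with an upright plain cylindrical knob in its centre, 16 mm across and 28 mm tall, so 36 mm high in all; 90 g. Origin: centre of the underside, z up through the knob. Starts on the table between the tin and the tile box; may be absent
- cover_d: brass-knobbed copper cup cover: a disc 60 mm across and 8 mm thick with an upright plain cylindrical knob in its centre, 16 mm across and 28 mm tall, so 36 mm high in all; 90 g. Origin: centre of the underside, z up through the knob. Starts on the table between the tin and the tile box; may be absent
- cover_e: brass-knobbed copper cup cover: a disc 60 mm across and 8 mm thick with an upright plain cylindrical knob in its centre, 16 mm across and 28 mm tall, so 36 mm high in all; 90 g. Origin: centre of the underside, z up through the knob. Starts on the table between the tin and the tile box; may be absent
- cover_f: brass-knobbed copper cup cover: a disc 60 mm across and 8 mm thick with an upright plain cylindrical knob in its centre, 16 mm across and 28 mm tall, so 36 mm high in all; 90 g. Origin: centre of the underside, z up through the knob. Starts in the tin, flat, on an outer place 63 mm from its centre; covers f and g stand 120 degrees apart
- cover_g: brass-knobbed copper cup cover: a disc 60 mm across and 8 mm thick with an upright plain cylindrical knob in its centre, 16 mm across and 28 mm tall, so 36 mm high in all; 90 g. Origin: centre of the underside, z up through the knob. Starts in the tin, flat, on an outer place 63 mm from its centre; covers f and g stand 120 degrees apart
- saucer: white saucer with a red edge, 100 mm across, 8 mm high, under the tea glass; leave alone. Origin: underside centre
- tea_glass: gilt-rimmed glass cup of tea, 55 mm across, 90 mm high, standing on the saucer; leave alone. Origin: underside centre
- ashtray: turquoise ceramic ashtray, 96 mm across, 30 mm high; leave alone. Origin: underside centre
- die_1: brass die, 20 mm cube; leave alone. Origin: underside centre
- die_2: brass die, 20 mm cube; leave alone. Origin: underside centre
Things that resemble listed ones, but are neither listed nor needed, are in the scene too. Leave any black look-alike of the turquoise_rack alone.

How it is judged (in metres and radians):
On the way, in this order (a step that is already met when the one before it is completed fails the run):
1. the red rack has been taken off and aside (its centre over 80 mm from the turquoise rack's, seen from above) while the turquoise rack still lies on the tile box (horizontal distance between red_rack and turquoise_rack above 0.08 m and horizontal distance between turquoise_rack and tile_box below 0.04 m and z of turquoise_rack in the frame of tile_box below 0.029 m), for 0.2 s.
2. the turquoise rack lies flat on the tray, flush against the rail, about midway along (x of turquoise_rack in the frame of rail_face between -0.0258 and -0.0205 m and y of turquoise_rack in the frame of rail_face between -0.04 and 0.04 m and z of turquoise_rack in the frame of rail_face below 0.003 m and angle between turquoise_rack's own z axis and vertical below 0.06 rad and angle between the y axis of turquoise_rack and the y axis of tray, either way round below 0.03 rad), for 0.2 s.
At the end, for the whole second after the job is handed in: Turquoise rack flat on tray, within 2.5 mm of rail, parallel within 0.03 rad, within 40 mm of its middle; red rack flat on tile box, centred within 18 mm, in line within 0.12 rad; every cover flat on the tin floor, knob up, one within 12 mm of its centre; all at rest (all of step 2 and horizontal distance between red_rack and tile_box below 0.018 m and z of red_rack in the frame of tile_box between 0.021 and 0.027 m and angle between red_rack's own z axis and vertical below 0.06 rad and angle between the y axis of red_rack and the y axis of tile_box, either way round below 0.12 rad and horizontal distance between each of cover_a, cover_b, cover_c, cover_d, cover_e, cover_f, cover_g and tin below 0.07 m and z of each of cover_a, cover_b, cover_c, cover_d, cover_e, cover_f, cover_g in the frame of tin below 0.0075 m and angle between each of cover_a, cover_b, cover_c, cover_d, cover_e, cover_f, cover_g's own z axis and vertical below 0.08 rad and linear speed of each of cover_a, cover_b, cover_c, cover_d, cover_e, cover_f, cover_g, turquoise_rack, red_rack below 0.02 m/s and horizontal distance between any of cover_a, cover_b, cover_c, cover_d, cover_e, cover_f, cover_g and tin below 0.012 m); the robot touches nothing.
It fails at once if the tea glass, its saucer, the ashtray or a die is moved more than 20 mm, or the glass tipped (distance of any of saucer, tea_glass, ashtray, die_1, die_2 from where it was at the start of the episode above 0.02 m or angle between tea_glass's own z axis and vertical above 0.3 rad).
Of cover_a, cover_b, cover_c, cover_d, cover_e only 3 to 5 are there at a start; the rules pass over those that are not, and their reading is None.
At some moment in a run one of cover_a, cover_b, cover_c, cover_d, cover_e may be knocked a few centimetres aside while the robot is not near it.
It also fails if it takes over 210 s, if anything falls off the work surface, if the arm or the gripper's body presses on something with over 40 N, if the wrist force passes 120 N, or if a joint passes its speed limit or range.

ROBOT

A 6-joint arm with a two-finger parallel gripper is mounted at the origin on the work surface. World frame = base frame: x ahead of the robot, y to its left, z up, the work surface at z = 0. Lengths are in mm, angles in rad, forces in N, time in s.
With the tool pointing down it reaches from about 325 to 900 mm from the base axis. Payload 3.5 kg.
Tool frame: the origin (TCP) lies on the centre line of the jaws, within the pads' length; the fingertips stand 8 mm ahead of it and the grasp point (between the pads) lies 11 mm behind it (robot.tcp_to_tips is the distance from the TCP to the fingertips, in mm); y points along the fingers, z is the direction in which the jaws open and shut, and the axes are right-handed (so a half turn about y gives the same grasp; the last joint's range is limited). The gripper opens to 85 mm and grips with 20 to 120 N. Pads are 22 mm wide; open, the fingers measure 114 mm over their backs; the gripper's body (76 mm by 85 mm) begins 54 mm behind the grasp point. The pads swing forward as they close: fully open they stand 13 mm farther back than shut.
Start: joints at [-1.342, 0.276, -0.026, 1.268, 0, 1.467], TCP at [203.579, -590.912, 239.313] pointing down, gripper open.
Joint ranges: [-3.12, 3.12], [-0.85, 1.88], [-1.08, 1.24], [-1.95, 2.15], [-1.57, 1.53], [-3.14, 3.14]. Speed limits (rad/s): [2.57, 2.57, 3.14, 3.14, 3.14, 3.14].

INTERFACE

Orientations are given as a rotation vector (axis times angle).
In Python, from station import telemetry, optics, sign_off, robot gives the robot as it stands.
- The arm moves only by the tool send_rows, never from a script. Its argument "deltas" is a list of rows, each an object of numbers: "tx", "ty", "tz": the shift along the tool's x, y, z in mm; "ax", "ay", "az": the turn, a rotation vector about the tool's x, y, z in rad; "gripper": the closure, from 0 (fully open) to 1 (shut). A call has 1 to 12 rows; each row shifts and turns the pose as measured when the row begins, along the tool's axes as they then stand; what a row does not reach is not made up. A row lasts 1/8 s, in which the tool goes at most 62.5 mm and 10.7 degrees, less where a joint would pass 70% of its speed; a pose out of reach is approached as far as the arm can. A call is refused whole if a number of a shift passes 62.5 or a number of a turn 0.188, either way. A call with a gripper value outside its range is refused whole. The fingers move at their own pace and stop on an object; "grip_force" is the grip in N (left out, the last holds). Time passes only in rows, so rows that do not move let the fingers close. It gives the time, the measured TCP pose, the force and the opening at its end, in the units of the state.
- telemetry.get_obs(): the state, without advancing time (a new reading comes with each control period).
- optics.snapshot(name): name is "scene" or "top" or "wrist"; returns the picture (384x512x3 uint8, red, green, blue); there is no depth.
- optics.calibration(name): a dict with "fx", "fy", "cx", "cy" (pixels), "distortion" ([k1, k2, p1, p2, k3] as OpenCV has them; the pictures are not rectified), "R" (3x3) and "t" (3): a world point X has camera coordinates R X + t. Camera axes: x right, y down, z forward; pixel columns grow to the right and rows downward; lengths in mm; the calibration is good to about 2 mm. A picture is of the moment at which its call begins: read the wrist's pose just before it. calibration takes no time and is no camera call; for the wrist camera it gives the pose at the moment of the call.
- sign_off(): hands the job in, once; it reports no verdict.
The state is a dict: "t": time; "joint_positions": joint angles; "joint_velocities": joint speeds; "joint_efforts": joint torques, N m; "tcp_pos": TCP position; "eef_rot": TCP orientation; "contact_force": force on the tool from outside, world axes, zero at the start; "torque": the same for the moment, N m; "opening": opening from 0.0 (shut) to 1.0 (fully open).
Only numpy, scipy, OpenCV 4.12 (cv2) and the standard library are available. Lean on these libraries where they do the work, as an engineer would, in place of code of your own. Each camera call takes 0.05 s, during which the arm holds its last target. There are 200 camera calls.

## Working session

There is one attempt and no reset: what is moved stays moved. The work goes in short steps, Python scripts to look and compute and a tool call to move; the robot and the scene stay as the last step left them, time stands still between calls to the robot, and variables do not carry over. Pictures are saved under pics/ and viewed, about 12 in all and at most 16, crops included, and the job is handed in when it is done.

Besides the shell and the picture viewer there is one more tool, called after "Emit:" in YAML: its name, and indented under it one key for each argument. send_rows: Moves the arm, as the interface text tells. Its arguments: {"type":"object","properties":{"deltas":{"type":"array"},"grip_force":{"type":"number"}},"required":["deltas"]}

```bash
ls; mkdir -p pics; python3 - <<'E'
from station import telemetry, optics, robot
import cv2, numpy as np
print(telemetry.get_obs())
for n in ("scene","top","wrist"):
    c=optics.calibration(n); print(n,{k:np.round(v,3).tolist() for k,v in c.items()})
for n in ("top","scene"):
    im=optics.snapshot(n); cv2.imwrite(f"pics/{n}0.png",cv2.resize(im[:,:,::-1],(800,600),interpolation=cv2.INTER_CUBIC)); np.save(f"pics/{n}0.npy",im)
E
```

```text
pics
{'t': 0.0, 'joint_positions': array([-1.34238180e+00,  2.77168863e-01, -2.79236475e-02,  1.26797240e+00,
        6.25971320e-06,  1.46737285e+00]), 'joint_velocities': array([ 1.57669222e-03, -1.01404814e-03, -1.65540865e-03,  8.20778020e-05,
        2.04448871e-03,  1.96505586e-03]), 'joint_efforts': array([ 1.77007863e-03, -4.45508838e+01,  2.95202261e+01,  1.64824555e-02,
       -2.09330869e-05, -1.39745522e-07]), 'tcp_pos': array([ 203.41643798, -590.15668599,  238.11725001]), 'eef_rot': array([-0.34203961,  2.04404052, -2.03935262]), 'contact_force': array([ 0.27348249, -0.57435637,  0.70167402]), 'torque': array([ 0.01856123,  0.01476042, -0.01180028]), 'opening': 1.0020388672105647}
scene {'fx': 401.072, 'fy': 401.072, 'cx': 256.321, 'cy': 191.471, 'distortion': [-0.097, 0.0, 0.0, 0.0, 0.0], 'R': [[-0.852, 0.523, 0.022], [0.343, 0.59, -0.731], [-0.395, -0.615, -0.682]], 't': [462.625, -79.907, 1206.668]}
top {'fx': 490.886, 'fy': 490.886, 'cx': 256.157, 'cy': 182.35, 'distortion': [-0.085, 0.0, 0.0, 0.0, 0.0], 'R': [[-0.016, -1.0, -0.011], [-0.998, 0.017, -0.069], [0.069, 0.01, -0.998]], 't': [-64.484, 488.232, 1335.177]}
wrist {'fx': 340.099, 'fy': 340.099, 'cx': 260.543, 'cy': 191.423, 'distortion': [-0.043, 0.0, 0.0, 0.0, 0.0], 'R': [[0.325, -0.946, -0.002], [-0.896, -0.309, 0.318], [-0.302, -0.102, -0.948]], 't': [-623.071, -40.59, 381.063]}
```

View pics/top0.png

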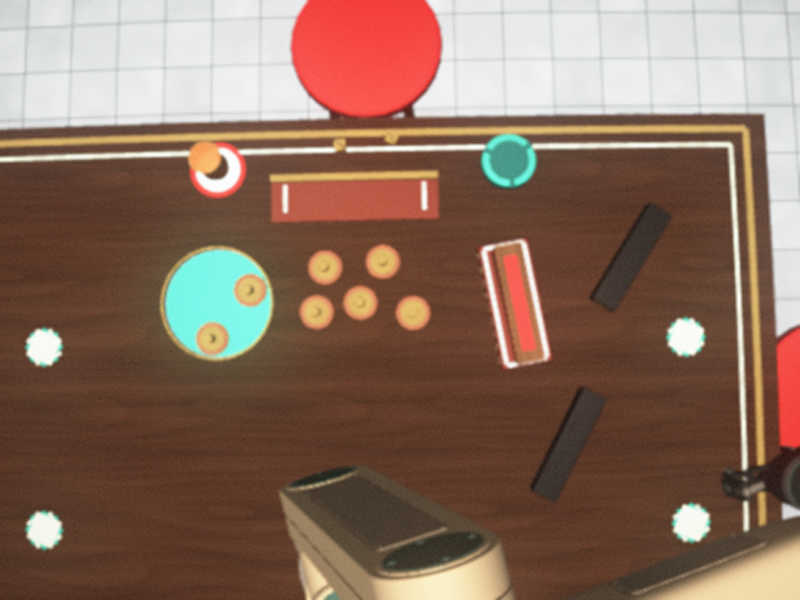

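View pics/scene0.png

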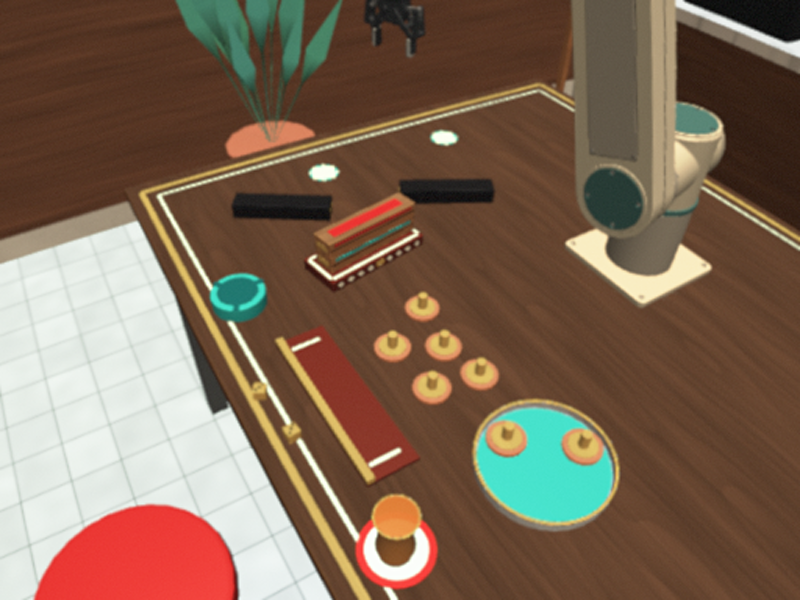

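The top view (800x600) shows five covers on the table at (325,267), (382,262), (317,312), (360,302) and (413,312), and two in the tin at (250,290) and (212,338). The tin centre is at (217,303), the tray at (355,197) and the stack with red on top at (516,303).

Possible mix-ups:
- **Racks:** the black bars at (630,257) and (568,444) are look-alikes. The turquoise rack is the band under the red one in the scene view, around (375,240).
- **Copper or round things:** the white chips at the sides and the tea disc at (205,158) are not covers.

```bash
cat > h.py <<'E'
import numpy as np, cv2
from scipy.spatial.transform import Rotation as Ro
from station import telemetry, optics
def unproj(cal,px,z):
    K=np.array([[cal['fx'],0,cal['cx']],[0,cal['fy'],cal['cy']],[0,0,1]],float)
    n=cv2.undistortPoints(np.array(px,float).reshape(-1,1,2),K,np.array(cal['distortion'],float)).reshape(-1,2)
    R=np.array(cal['R']);t=np.array(cal['t']); c=-R.T@t
    d=np.c_[n,np.ones(len(n))]@R
    return c+d*((z-c[2])/d[:,2])[:,None]
def proj(cal,X):
    K=np.array([[cal['fx'],0,cal['cx']],[0,cal['fy'],cal['cy']],[0,0,1]],float)
    r=cv2.Rodrigues(np.array(cal['R'],float))[0]
    return cv2.projectPoints(np.array(X,float).reshape(-1,3),r,np.array(cal['t'],float),K,np.array(cal['distortion'],float))[0].reshape(-1,2)
def snap(n,name=None,scale=1.5625):
    c=optics.calibration(n); im=optics.snapshot(n)
    if name:
        cv2.imwrite('pics/'+name+'.png',cv2.resize(im[:,:,::-1],None,fx=scale,fy=scale,interpolation=cv2.INTER_CUBIC))
    return c,im
def rect(im,c,x0,x1,y0,y1,z,s=2.0):
    """orthophoto at height z: rows = x descending, cols = y descending, s px/mm"""
    w=int((y1-y0)*s);h=int((x1-x0)*s)
    cc,rr=np.meshgrid(np.arange(w),np.arange(h))
    X=np.c_[(x1-rr/s).ravel(),(y1-cc/s).ravel(),np.full(w*h,float(z))]
    p=proj(c,X).astype(np.float32).reshape(h,w,2)
    return cv2.remap(im,p[...,0],p[...,1],cv2.INTER_CUBIC)
def pose():
    o=telemetry.get_obs(); return o['tcp_pos'],Ro.from_rotvec(o['eef_rot']),o
def plan(target,Rt=None):
    p,R,o=pose()
    d=R.inv().apply(np.array(target)-p)
    a=(R.inv()*Rt).as_rotvec() if Rt is not None else np.zeros(3)
    print('t',round(o['t'],2),'p',p.round(1),'F',o['contact_force'].round(1),'op',round(o['opening'],3),'d',d.round(1),'a',a.round(3))
E
python3 - <<'E'
from h import *
im=np.load('pics/top0.npy'); c=optics.calibration('top')
S=1.5625
def w(pts,z): return unproj(c,np.array(pts)/S,z).round(0)[:,:2].tolist()
print('covers',w([(325,267),(382,262),(317,312),(360,302),(413,312)],8))
print('tincov',w([(250,290),(212,338)],12),'tin',w([(217,303)],18))
print('tray',w([(270,178),(438,173),(440,217),(273,221)],6))
print('stack red top',w([(494,248),(518,243),(543,360),(518,364)],92))
print('box',w([(481,247),(526,239),(551,358),(505,367)],24))
print('black',w([(650,204),(670,214),(611,310),(590,298),(583,388),(605,397),(552,501),(532,491)],34))
p,R,o=pose(); print(R.as_matrix().round(3))
hsv=cv2.cvtColor(im,cv2.COLOR_RGB2HSV)
for (x,y) in [(320,258),(250,280),(217,303),(355,200),(350,176),(520,300),(507,300)]:
    print((x,y),hsv[int(y/S),int(x/S)],im[int(y/S),int(x/S)])
E
```

```text
covers [[522.0, 61.0], [529.0, -41.0], [442.0, 76.0], [459.0, -1.0], [439.0, -94.0]]
tincov [[483.0, 195.0], [399.0, 263.0]] tin [[460.0, 252.0]]
tray [[685.0, 159.0], [688.0, -143.0], [608.0, -145.0], [607.0, 154.0]]
stack red top [[541.0, -231.0], [549.0, -271.0], [353.0, -307.0], [348.0, -266.0]]
box [[551.0, -216.0], [564.0, -295.0], [354.0, -333.0], [340.0, -253.0]]
black [[622.0, -515.0], [603.0, -550.0], [436.0, -439.0], [458.0, -403.0], [302.0, -386.0], [286.0, -424.0], [109.0, -328.0], [127.0, -293.0]]
[[-0.945 -0.     0.326]
 [-0.326  0.002 -0.945]
 [-0.    -1.    -0.002]]
(320, 258) [ 19 133 228] [228 185 109]
(250, 280) [ 21 121 230] [230 199 121]
(217, 303) [ 87 125 248] [126 248 234]
(355, 200) [  5 164 185] [185  86  66]
(350, 176) [ 20 131 228] [228 188 111]
(520, 300) [  1 165 250] [250  96  88]
(507, 300) [ 11 139 176] [176 115  80]
```

```bash
cat >> h.py <<'E'
RC=Ro.from_matrix(np.array([[-1,0,0],[0,0,-1],[0,-1,0]],float))
def Rz(th): # tool x at world angle th, pointing down
    c,s=np.cos(th),np.sin(th)
    x=np.array([c,s,0]);y=np.array([0,0,-1.]);return Ro.from_matrix(np.c_[x,y,np.cross(x,y)])
def blobs(im,c,x0,x1,y0,y1,z,lo,hi,s=2.0,amin=800):
    o=rect(im,c,x0,x1,y0,y1,z,s); m=cv2.inRange(cv2.cvtColor(o,cv2.COLOR_RGB2HSV),lo,hi)
    out=[]
    for k in cv2.findContours(m,cv2.RETR_EXTERNAL,cv2.CHAIN_APPROX_NONE)[0]:
        a=cv2.contourArea(k)
        if a<amin: continue
        h=cv2.convexHull(k); (u,v),r=cv2.minEnclosingCircle(h); e=cv2.fitEllipse(h)
        out.append(dict(c=(x1-v/s,y1-u/s),r=r/s,e=(x1-e[0][1]/s,y1-e[0][0]/s),ax=np.array(e[1])/s/2,k=k,box=cv2.minAreaRect(k)))
    return out,o
E
python3 - <<'E'
from h import *
im=np.load('pics/top0.npy'); c=optics.calibration('top')
for nm,b in (('cov',blobs(im,c,390,570,-140,120,8,(5,80,120),(28,255,255))),('tin',blobs(im,c,380,545,160,345,12,(5,80,120),(28,255,255)))):
    for q in b[0]: print(nm,np.round(q['e'],1),q['ax'].round(1),np.round(q['c'],1),round(q['r'],1))
b,o=blobs(im,c,340,580,130,370,4,(78,60,150),(98,255,255),amin=5000)
for q in b: print('tinfloor',np.round(q['e'],1),q['ax'].round(1))
cv2.imwrite('pics/a.png',cv2.cvtColor(rect(im,c,390,570,-140,350,8,1.6),cv2.COLOR_RGB2BGR))
def corners(z,x0,x1,y0,y1,lo,hi,nm):
    b,o=blobs(im,c,x0,x1,y0,y1,z,lo,hi,amin=1500)
    for q in b:
        P=cv2.boxPoints(q['box'])/2; print(nm,np.c_[x1-P[:,1],y1-P[:,0]].round(1).tolist(),'ctr',x1-q['box'][0][1]/2,y1-q['box'][0][0]/2,np.array(q['box'][1])/2)
corners(92,320,580,-340,-200,(0,150,200),(4,255,255),'redband')
corners(6,590,700,-170,180,(0,130,90),(9,255,255),'board')
corners(16,640,700,-170,180,(15,90,150),(28,255,255),'rail')
corners(24,310,600,-370,-190,(0,0,170),(179,80,255),'inlay')
E
```

```text
cov [439.2 -92.9] [33.1 33.3] [439.1 -93.1] 33.7
cov [443.5  77.8] [33.1 33.3] [443.7  78. ] 33.9
cov [4.586e+02 3.000e-01] [33.1 33.7] [458.2   0.7] 34.2
cov [522.8  62. ] [33.2 33.6] [522.9  61.7] 33.9
cov [530.8 -40.7] [33.1 33.7] [531.  -40.9] 33.8
tin [401.7 329.1] [10.  29.3] [403.  327.2] 28.7
tin [398.8 263.5] [27.4 27.6] [398.8 263.5] 27.7
tin [405.7 179.1] [ 8.9 31.6] [406.  179.5] 31.8
tin [483.7 195.4] [27.4 27.6] [483.9 195.2] 28.0
tin [518.8 180.3] [ 8.9 35.4] [517.5 181.5] 34.6
tin [522.8 329. ] [ 9.  35.4] [521. 325.] 31.2
tinfloor [462.2 256.7] [95.  95.3]
redband [[527.0, -244.60000610351562], [531.0999755859375, -267.1000061035156], [373.70001220703125, -295.5], [369.6000061035156, -273.0]] ctr 450.37005615234375 -270.0521240234375 [159.92871094  22.90112114]
board [[678.5, 162.5], [678.5, -169.5], [590.5, -169.5], [590.5, 162.5]] ctr 634.5 -3.5 [ 88. 332.]
rail [[692.0, 160.0], [693.2999877929688, -142.5], [677.7000122070312, -142.5], [676.4000244140625, 160.0]] ctr 684.8364906311035 8.751434326171875 [ 15.58213997 302.52264404]
inlay [[552.9000244140625, -211.6999969482422], [567.5999755859375, -294.5], [351.8999938964844, -332.8999938964844], [337.1000061035156, -250.1999969482422]] ctr 452.3766784667969 -272.3267593383789 [219.12110901  84.04081726]
```

Emit:
send_rows:
  deltas:
    - {"tx": -40, "ty": -12, "tz": -60, "ay": -0.16}
    - {"tx": -40, "ty": 0, "tz": -60, "ay": -0.16}
    - {"tx": -30, "tz": -60}
    - {"tx": -20, "tz": -60}
    - {"tz": -60}
    - {"tz": -60}
    - {"tz": -60, "gripper": 0.6}
    - {}
  grip_force: 40

```text
$.deltas[0]: bad value
```

Emit:
send_rows:
  deltas:
    - {"tx": -20, "ty": 0, "tz": -60, "ax": 0, "ay": 0.165, "az": 0, "gripper": 0}
    - {"tx": -30, "ty": 0, "tz": -60, "ax": 0, "ay": 0.165, "az": 0, "gripper": 0}
    - {"tx": -30, "ty": 0, "tz": -60, "ax": 0, "ay": 0, "az": 0, "gripper": 0}
    - {"tx": -30, "ty": 0, "tz": -60, "ax": 0, "ay": 0, "az": 0, "gripper": 0.6}
  grip_force: 40

```text
t: 0.6
tcp_pos: [277.6, -354.8, 235.3]
eef_rot: [-0.017, -2.219, 2.206]
contact_force: [1.3, 0.4, 0.5]
opening: 0.817
```

```bash
python3 -c "
from h import *
plan((470,150,240),RC)"
```

```text
t 0.6 p [ 277.6 -354.8  235.3] F [1.3 0.4 0.5] op 0.817 d [-184.    -2.1 -508. ] a [ 0.006 -0.017  0.001]
```

Emit:
send_rows:
  deltas:
    - {"tx": -22, "ty": 0, "tz": -61, "ax": 0, "ay": 0, "az": 0, "gripper": 0.6}
    - {"tx": -22, "ty": 0, "tz": -61, "ax": 0, "ay": 0, "az": 0, "gripper": 0.6}
    - {"tx": -22, "ty": 0, "tz": -61, "ax": 0, "ay": 0, "az": 0, "gripper": 0.6}
    - {"tx": -22, "ty": 0, "tz": -61, "ax": 0, "ay": 0, "az": 0, "gripper": 0.6}
    - {"tx": -22, "ty": 0, "tz": -61, "ax": 0, "ay": 0, "az": 0, "gripper": 0.6}
    - {"tx": -22, "ty": 0, "tz": -61, "ax": 0, "ay": 0, "az": 0, "gripper": 0.6}
    - {"tx": -22, "ty": 0, "tz": -61, "ax": 0, "ay": 0, "az": 0, "gripper": 0.6}
    - {"tx": -22, "ty": -5, "tz": -60, "ax": 0, "ay": -0.01, "az": 0, "gripper": 0.6}
    - {"tx": 0, "ty": 0, "tz": 0, "ax": 0, "ay": 0, "az": 0, "gripper": 0.6}

```text
t: 1.72
tcp_pos: [453.1, 88.3, 240.9]
eef_rot: [-0.039, 2.234, -2.173]
contact_force: [0.7, 0.4, 0.4]
opening: 0.401
```

```bash
python3 -c "
from h import *
plan((470,150,240),RC)
c,im=snap('wrist','w1')
np.save('pics/w1.npy',im); np.save('pics/w1c.npy',c,allow_pickle=True)
L,H=(5,80,120),(28,255,255)
for z,b in ((8,(390,580,-140,120)),(12,(380,545,165,330))):
  for q in blobs(im,c,*b,z,L,H)[0]: print(z,np.round(q['e'],1),q['ax'].round(1))
for q in blobs(im,c,340,580,130,370,4,(78,60,100),(98,255,255),amin=5000)[0]: print('floor',np.round(q['e'],1),q['ax'].round(1))
"
```

```text
t 1.73 p [453.1  88.3 240.9] F [0.7 0.4 0.4] op 0.401 d [-19.1   2.6 -61. ] a [0.028 0.036 0.   ]
8 [442.2 -91. ] [30.1 30.7]
8 [446.3  79.9] [30.1 30.2]
8 [461.5   2. ] [30.1 30.4]
8 [525.6  63.9] [30.  30.1]
8 [533.7 -38.7] [30.  30.4]
12 [402.8 265.4] [29.1 29.7]
12 [406.1 186.6] [10.2 34.6]
12 [487.2 197.3] [29.  29.4]
12 [520.6 183.5] [ 8.  31.4]
floor [464.2 257.7] [94.4 95.8]
```

View pics/w1.png

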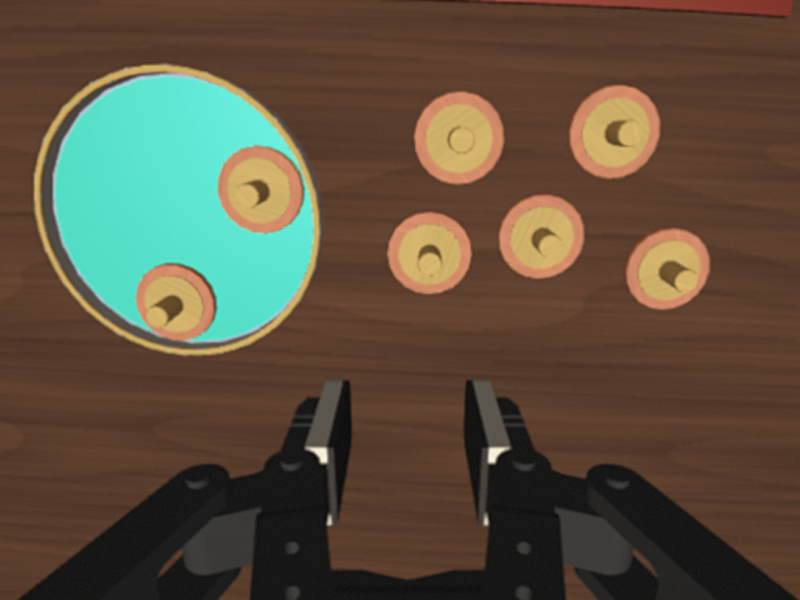

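The wrist view shows the tin, its two covers and the five loose covers, all knobs up. The nearest is at pixel (429,253), about (446,80) mm. I'll start with that one.

Emit:
send_rows:
  deltas:
    - {"tx": 3, "ty": 50, "tz": 4, "ax": 0.028, "ay": 0.036, "az": 0, "gripper": 0.6}
    - {"tx": 3, "ty": 50, "tz": 4, "ax": 0, "ay": 0, "az": 0, "gripper": 0.6}
    - {"tx": 1, "ty": 50, "tz": 1, "ax": 0, "ay": 0, "az": 0, "gripper": 0.6}
    - {"tx": 0, "ty": 30, "tz": 0, "ax": 0, "ay": 0, "az": 0, "gripper": 0.6}
    - {"tx": 0, "ty": 0, "tz": 0, "ax": 0, "ay": 0, "az": 0, "gripper": 0.6}

```text
t: 2.4
tcp_pos: [441.2, 63.2, 55.9]
eef_rot: [-0.008, 2.227, -2.215]
contact_force: [0.3, 0.2, -0.9]
opening: 0.398
```

```bash
python3 -c "
from h import *
plan((446.3,79.9,19),RC)
c,im=snap('wrist','w2')
for q in blobs(im,c,400,490,30,130,8,(5,80,100),(28,255,255))[0]: print(np.round(q['e'],1),q['ax'].round(1))
"
```

```text
t 2.4 p [441.2  63.2  55.9] F [ 0.3  0.2 -0.9] op 0.398 d [ -5.3  37.  -16.4] a [0.005 0.004 0.004]
[410.4 121.7] [11.1 15. ]
[452.4  77. ] [56.3 61.2]
```

View pics/w2.png

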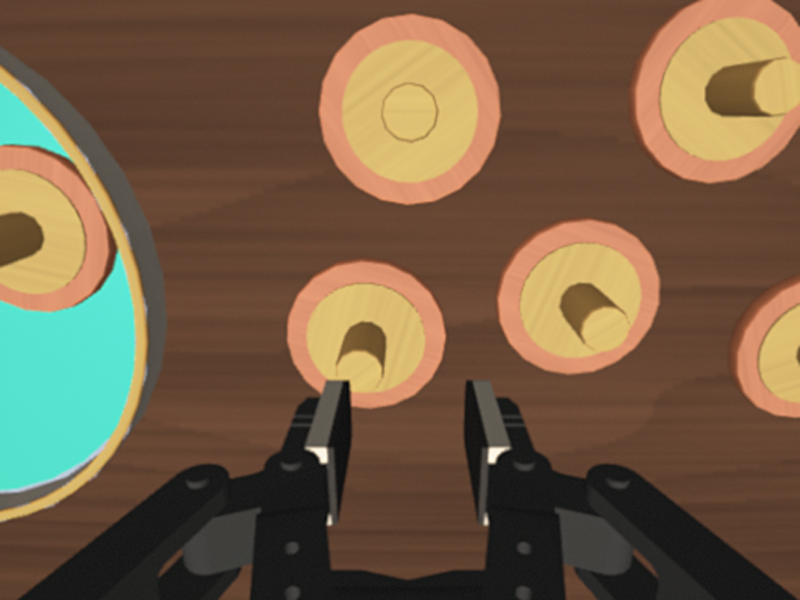

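Cover at (365,335) lies 16 mm left of the jaws, matching the telemetry.

Emit:
send_rows:
  deltas:
    - {"tx": -5, "ty": 0, "tz": -16, "ax": 0, "ay": 0, "az": 0, "gripper": 0.6}
    - {"tx": 0, "ty": 0, "tz": 0, "ax": 0, "ay": 0, "az": 0, "gripper": 0.6}
    - {"tx": 0, "ty": 0, "tz": 0, "ax": 0, "ay": 0, "az": 0, "gripper": 0.6}

```text
t: 2.82
tcp_pos: [451.5, 72.9, 61.4]
eef_rot: [-0.006, 2.224, -2.2]
contact_force: [0.1, -0.2, -0.2]
opening: 0.4
```

```bash
python3 -c "
from h import *
plan((446.3,79.9,19),RC)"
```

```text
t 2.83 p [451.5  72.9  61.4] F [ 0.1 -0.2 -0.2] op 0.4 d [ 5.4 42.5 -6.6] a [ 0.011  0.012 -0.007]
```

```bash
python3 -c "
from h import *
for i in range(4):
  plan((446.3,79.9,19),RC); print(telemetry.get_obs()['joint_positions'].round(4), telemetry.get_obs()['joint_velocities'].round(3)); snap('wrist')
"
```

```text
t 2.83 p [451.5  72.9  61.4] F [ 0.1 -0.2 -0.2] op 0.4 d [ 5.4 42.5 -6.6] a [ 0.011  0.012 -0.007]
[ 0.0118  0.1509 -0.6027  0.8103  0.0107  3.1413] [ 0.005 -0.006  0.014 -0.001  0.002  0.001]
t 2.88 p [451.8  72.8  61.5] F [0.5 0.6 0.8] op 0.401 d [ 5.7 42.6 -6.7] a [ 0.011  0.012 -0.007]
[ 0.0117  0.1508 -0.6026  0.81    0.0107  3.1413] [-0.003  0.006 -0.005 -0.005 -0.     0.   ]
t 2.92 p [451.4  72.8  61.2] F [-0.5  0.1  0.4] op 0.4 d [ 5.3 42.2 -6.7] a [ 0.011  0.012 -0.007]
[ 0.0117  0.1511 -0.6031  0.8099  0.0107  3.1413] [-0.001  0.006 -0.011 -0.     0.     0.002]
t 2.98 p [451.   72.8  60.9] F [0.  0.3 0.5] op 0.401 d [ 4.8 41.9 -6.8] a [ 0.011  0.012 -0.006]
[ 0.0116  0.1514 -0.6036  0.8099  0.0107  3.1412] [ 0.001  0.004 -0.009  0.001  0.     0.001]
```

Emit:
send_rows:
  deltas:
    - {"tx": 0, "ty": 0, "tz": -5, "ax": 0, "ay": 0, "az": 0, "gripper": 0.6}

```text
t: 3.15
tcp_pos: [450.5, 75.0, 60.7]
eef_rot: [-0.012, 2.226, -2.197]
contact_force: [0.2, 0.0, -0.1]
opening: 0.397
```

```bash
python3 -c "
from h import *
for i in range(4):
  plan((446.3,79.9,19),RC); snap('wrist')
"
```

```text
t 3.15 p [450.5  75.   60.7] F [ 0.2  0.  -0.1] op 0.397 d [ 4.3 41.7 -4.4] a [ 0.013  0.015 -0.005]
t 3.2 p [450.6  75.2  60.7] F [ 0.2 -0.2  0.2] op 0.399 d [ 4.4 41.8 -4.2] a [ 0.013  0.016 -0.005]
t 3.25 p [450.5  75.1  60.7] F [-0.  -0.1 -0.1] op 0.402 d [ 4.4 41.7 -4.4] a [ 0.013  0.016 -0.005]
t 3.3 p [450.5  75.   60.6] F [-0.4  0.3 -0.2] op 0.398 d [ 4.3 41.7 -4.4] a [ 0.013  0.016 -0.005]
```

Joint 6 is at its limit here, so I'll turn the jaws to lie along world x, which moves it back to mid-range.

Emit:
send_rows:
  deltas:
    - {"tx": 0, "ty": -20, "tz": 0, "ax": 0.013, "ay": -0.18, "az": 0, "gripper": 0.6}
    - {"tx": 0, "ty": -10, "tz": 0, "ax": 0, "ay": -0.18, "az": 0, "gripper": 0.6}
    - {"tx": 0, "ty": 0, "tz": 0, "ax": 0, "ay": -0.18, "az": 0, "gripper": 0.6}
    - {"tx": 0, "ty": 0, "tz": 0, "ax": 0, "ay": -0.18, "az": 0, "gripper": 0.6}
    - {"tx": 0, "ty": 0, "tz": 0, "ax": 0, "ay": -0.18, "az": 0, "gripper": 0.6}
    - {"tx": 0, "ty": 0, "tz": 0, "ax": 0, "ay": -0.18, "az": 0, "gripper": 0.6}
    - {"tx": 0, "ty": 0, "tz": 0, "ax": 0, "ay": -0.18, "az": 0, "gripper": 0.6}
    - {"tx": 0, "ty": 0, "tz": 0, "ax": 0, "ay": -0.18, "az": 0, "gripper": 0.6}
    - {"tx": 0, "ty": 0, "tz": 0, "ax": 0, "ay": -0.11, "az": 0, "gripper": 0.6}
    - {"tx": 0, "ty": 0, "tz": 0, "ax": 0, "ay": 0, "az": 0, "gripper": 0.6}

```text
t: 4.6
tcp_pos: [449.0, 74.5, 90.5]
eef_rot: [-1.228, 1.173, -1.178]
contact_force: [0.2, 0.5, 1.4]
opening: 0.401
```

```bash
sed -i 's/^RC=.*//' h.py; echo "RC=Rz(-np.pi/2)" >> h.py; python3 -c "
from h import *
plan((446.3,79.9,19),RC)"
```

```text
t 4.6 p [449.   74.5  90.5] F [0.2 0.5 1.4] op 0.401 d [-5.6 71.5 -2.7] a [-0.003  0.045  0.001]
```

Emit:
send_rows:
  deltas:
    - {"tx": -5.5, "ty": 15, "tz": -2.7, "ax": 0, "ay": 0.045, "az": 0, "gripper": 0.6}
    - {"tx": 0, "ty": 15, "tz": 0, "ax": 0, "ay": 0, "az": 0, "gripper": 0.6}
    - {"tx": 0, "ty": 0, "tz": 0, "ax": 0, "ay": 0, "az": 0, "gripper": 0.6}
    - {"tx": 0, "ty": 0, "tz": 0, "ax": 0, "ay": 0, "az": 0, "gripper": 0.6}

```text
t: 5.1
tcp_pos: [446.7, 79.6, 59.6]
eef_rot: [-1.205, 1.209, -1.215]
contact_force: [0.7, -0.0, 0.2]
opening: 0.4
```

```bash
python3 -c "
from h import *
plan((446.3,79.9,19),RC)"
```

```text
t 5.1 p [446.7  79.6  59.6] F [ 0.7 -0.   0.2] op 0.4 d [-0.3 40.6 -0.6] a [-0.004 -0.005  0.001]
```

Tracking is now accurate. Descend, grip, lift.

Emit:
send_rows:
  deltas:
    - {"tx": 0, "ty": 20, "tz": 0, "ax": 0, "ay": 0, "az": 0, "gripper": 0.6}
    - {"tx": 0, "ty": 20, "tz": 0, "ax": 0, "ay": 0, "az": 0, "gripper": 0.6}
    - {"tx": 0, "ty": 0, "tz": 0, "ax": 0, "ay": 0, "az": 0, "gripper": 0.6}
    - {"tx": 0, "ty": 0, "tz": 0, "ax": 0, "ay": 0, "az": 0, "gripper": 1}
    - {"tx": 0, "ty": 0, "tz": 0, "ax": 0, "ay": 0, "az": 0, "gripper": 1}
    - {"tx": 0, "ty": 0, "tz": 0, "ax": 0, "ay": 0, "az": 0, "gripper": 1}

```text
t: 5.85
tcp_pos: [451.1, 79.3, 22.7]
eef_rot: [-1.199, 1.204, -1.219]
contact_force: [0.0, -0.6, -1.1]
opening: 0.17
```

```bash
python3 -c "
from h import *
plan((464.5,256.3,90),RC)"
```

```text
t 5.85 p [451.1  79.3  22.7] F [ 0.  -0.6 -1.1] op 0.17 d [-177.   -67.4   13.2] a [-0.011 -0.006  0.001]
```

Emit:
send_rows:
  deltas:
    - {"tx": 0, "ty": -30, "tz": 0, "ax": 0, "ay": 0, "az": 0, "gripper": 1}
    - {"tx": 0, "ty": -35, "tz": 0, "ax": 0, "ay": 0, "az": 0, "gripper": 1}
    - {"tx": -44, "ty": 0, "tz": 3, "ax": 0, "ay": 0, "az": 0, "gripper": 1}
    - {"tx": -44, "ty": 0, "tz": 3, "ax": 0, "ay": 0, "az": 0, "gripper": 1}
    - {"tx": -44, "ty": 0, "tz": 3, "ax": 0, "ay": 0, "az": 0, "gripper": 1}
    - {"tx": -40, "ty": 0, "tz": 3, "ax": 0, "ay": 0, "az": 0, "gripper": 1}
    - {"tx": 0, "ty": 0, "tz": 0, "ax": 0, "ay": 0, "az": 0, "gripper": 1}
    - {"tx": 0, "ty": 0, "tz": 0, "ax": 0, "ay": 0, "az": 0, "gripper": 1}

```text
t: 6.85
tcp_pos: [465.5, 256.2, 92.6]
eef_rot: [-1.193, 1.203, -1.223]
contact_force: [-1.8, 0.5, -1.0]
opening: 0.17
```

```bash
python3 -c "
from h import *
plan((464.5,256.3,26),RC)
c,im=snap('wrist','w3')"
```

```text
t 6.85 p [465.5 256.2  92.6] F [-1.8  0.5 -1. ] op 0.17 d [-0.1 66.6 -2.1] a [-0.017 -0.008 -0.   ]
```

View pics/w3.png

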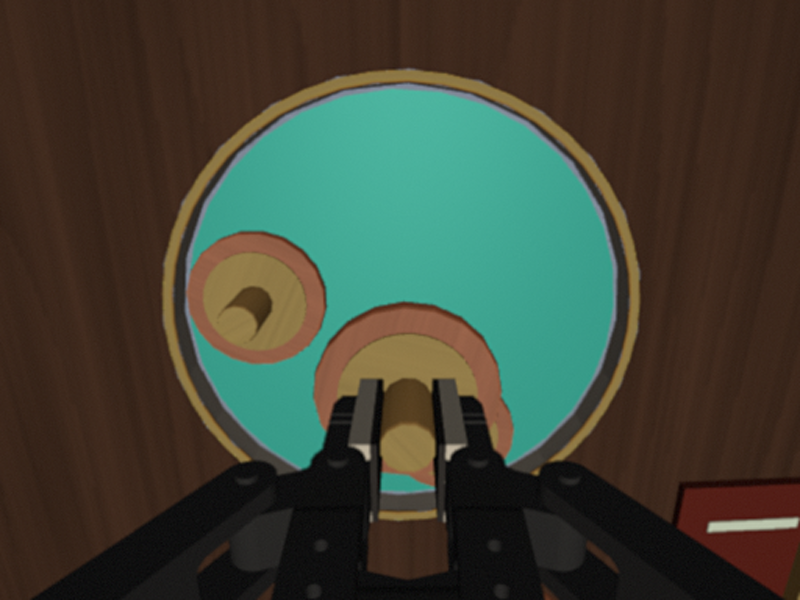

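The held cover hangs level at (407,390) above the tin, with the two seated covers at (255,297) and partly hidden behind it. I'll measure the rim centre and the held disc relative to the TCP.

```bash
python3 - <<'E'
from h import *
c=optics.calibration('wrist'); p=pose()[0]
im=cv2.cvtColor(cv2.resize(cv2.imread('pics/w3.png'),(512,384),interpolation=cv2.INTER_AREA),cv2.COLOR_BGR2RGB)
fl=rect(im,c,340,590,130,380,4,2); m=cv2.inRange(cv2.cvtColor(fl,cv2.COLOR_RGB2HSV),(70,60,60),(100,255,255))
def circ(P,it=4):
    for _ in range(it):
        A=np.c_[2*P,np.ones(len(P))]; s=np.linalg.lstsq(A,(P**2).sum(1),rcond=None)[0]; r=np.sqrt(s[2]+s[0]**2+s[1]**2)
        e=np.hypot(*(P-s[:2]).T)-r; P=P[abs(e)<max(0.7,1.5*np.median(abs(e)))]
    return s[:2],r,len(P)
# rim outer edge (z=18): radial search on brass mask
o=rect(im,c,340,590,130,380,18,2); b=cv2.inRange(cv2.cvtColor(o,cv2.COLOR_RGB2HSV),(12,80,80),(30,255,255))
P=[];c0=np.array([464.5,256.3])
for a in np.radians(np.arange(0,360,3)):
    rr=np.arange(90,110,.25); q=c0+rr[:,None]*[np.cos(a),np.sin(a)]
    v=b[np.round((590-q[:,0])*2).astype(int).clip(0,499),np.round((380-q[:,1])*2).astype(int).clip(0,499)]
    if v.any(): P.append(q[np.where(v)[0][-1]])
print('rim out',circ(np.array(P)))
zt=p[2]-22.7+8
o=rect(im,c,p[0]-45,p[0]+45,p[1]-45,p[1]+60,zt,3); b=cv2.inRange(cv2.cvtColor(o,cv2.COLOR_RGB2HSV),(2,60,60),(20,255,255))
P=[]
for a in np.radians(np.arange(30,151,2)): # +y side visible
    rr=np.arange(22,40,.25); q=p[:2]+rr[:,None]*[np.cos(a),np.sin(a)]
    v=b[np.round((p[0]+45-q[:,0])*3).astype(int).clip(0,269),np.round((p[1]+60-q[:,1])*3).astype(int).clip(0,314)]
    if v.any(): P.append(q[np.where(v)[0][-1]])
s=circ(np.array(P)); print('disc',s, s[0]-p[:2])
for q in blobs(im,c,380,430,230,310,12,(2,60,60),(28,255,255))[0]: print('g',np.round(q['e'],1),q['ax'].round(1))
E
```

```text
rim out (array([464.89575597, 256.02299556]), np.float64(101.14523978919405), 93)
disc (array([460.06452715, 249.13985622]), np.float64(39.31147497364104), 30) [-5.64268991 -6.95174449]
g [402.7 267.1] [29.2 29.9]
```

Emit:
send_rows:
  deltas:
    - {"tx": 0, "ty": 30, "tz": -1, "ax": -0.017, "ay": -0.008, "az": 0, "gripper": 1}
    - {"tx": 0, "ty": 20, "tz": 0, "ax": 0, "ay": 0, "az": 0, "gripper": 1}
    - {"tx": 0, "ty": 6, "tz": 0, "ax": 0, "ay": 0, "az": 0, "gripper": 1}
    - {"tx": 0, "ty": 0, "tz": 0, "ax": 0, "ay": 0, "az": 0, "gripper": 1}

```text
t: 7.4
tcp_pos: [465.6, 252.4, 36.4]
eef_rot: [-1.206, 1.213, -1.214]
contact_force: [-0.0, 0.0, -1.1]
opening: 0.17
```

```bash
python3 -c "
from h import *
plan((464.7,256.3,27),RC)"
```

```text
t 7.4 p [465.6 252.4  36.4] F [-0.   0.  -1.1] op 0.17 d [-3.9  9.4 -1. ] a [-0.001 -0.006 -0.   ]
```

Emit:
send_rows:
  deltas:
    - {"tx": -4, "ty": 4, "tz": -1, "ax": 0, "ay": 0, "az": 0, "gripper": 1}
    - {"tx": 0, "ty": 4, "tz": 0, "ax": 0, "ay": 0, "az": 0, "gripper": 1}
    - {"tx": 0, "ty": 1.5, "tz": 0, "ax": 0, "ay": 0, "az": 0, "gripper": 1}
    - {"tx": 0, "ty": 0, "tz": 0, "ax": 0, "ay": 0, "az": 0, "gripper": 0.7}
    - {"tx": 0, "ty": 0, "tz": 0, "ax": 0, "ay": 0, "az": 0, "gripper": 0.7}

```text
t: 8.02
tcp_pos: [466.7, 257.3, 28.8]
eef_rot: [-1.201, 1.211, -1.215]
contact_force: [0.0, 0.3, 0.9]
opening: 0.3
```

```bash
python3 -c "
from h import *
plan((461.5,2.0,90),RC)"
```

```text
t 8.03 p [466.7 257.3  28.8] F [0.  0.3 0.9] op 0.3 d [255.2 -61.8  -3.2] a [-0.005 -0.006 -0.002]
```

Emit:
send_rows:
  deltas:
    - {"tx": 0, "ty": -40, "tz": 0, "ax": 0, "ay": 0, "az": 0, "gripper": 0.6}
    - {"tx": 10, "ty": -50, "tz": 2, "ax": 0, "ay": 0, "az": 0, "gripper": 0.6}
    - {"tx": 50, "ty": -50, "tz": 10, "ax": 0, "ay": 0, "az": 0, "gripper": 0.6}
    - {"tx": 60, "ty": -20, "tz": 10, "ax": 0, "ay": 0, "az": 0, "gripper": 0.6}
    - {"tx": 40, "ty": 0, "tz": 20, "ax": 0, "ay": 0, "az": 0, "gripper": 0.6}
    - {"tx": 0, "ty": 0, "tz": 0, "ax": 0, "ay": 0, "az": 0, "gripper": 0.6}
    - {"tx": 0, "ty": 0, "tz": 0, "ax": 0, "ay": 0, "az": 0, "gripper": 0.6}

```text
t: 8.9
tcp_pos: [508.5, 100.7, 189.4]
eef_rot: [-1.199, 1.204, -1.217]
contact_force: [0.1, 0.3, -0.4]
opening: 0.401
```

```bash
cat >> h.py <<'E'
L,H=(4,70,100),(28,255,255)
def covers(c=None,im=None):
    if im is None: c,im=snap('wrist')
    for z,b in ((8,(390,590,-140,125)),(12,(380,550,170,340))):
        for q in blobs(im,c,*b,z,L,H)[0]:
            if 24<q['ax'].min() and q['ax'].max()<36: print('table' if z==8 else 'tin',np.round(q['e'],1),q['ax'].round(1))
    return c,im
E
python3 -c "
from h import *
covers(*snap('wrist','w4'))
plan((525.6,63.9,65),RC)"
```

```text
Traceback (most recent call last):
  File "h.py", line 51, in covers
    for q in blobs(im,c,*b,z,L,H)[0]:
             ~~~~~^^^^^^^^^^^^^^^
  File "h.py", line 43, in blobs
    h=cv2.convexHull(k); (u,v),r=cv2.minEnclosingCircle(h); e=cv2.fitEllipse(h)
                                                              ~~~~~~~~~~~~~~^^^
cv2.error: OpenCV(4.12.0) /io/opencv/modules/imgproc/src/shapedescr.cpp:361: error: (-201:Incorrect size of input array) There should be at least 5 points to fit the ellipse in function 'fitEllipseNoDirect'
```

View pics/w4.png

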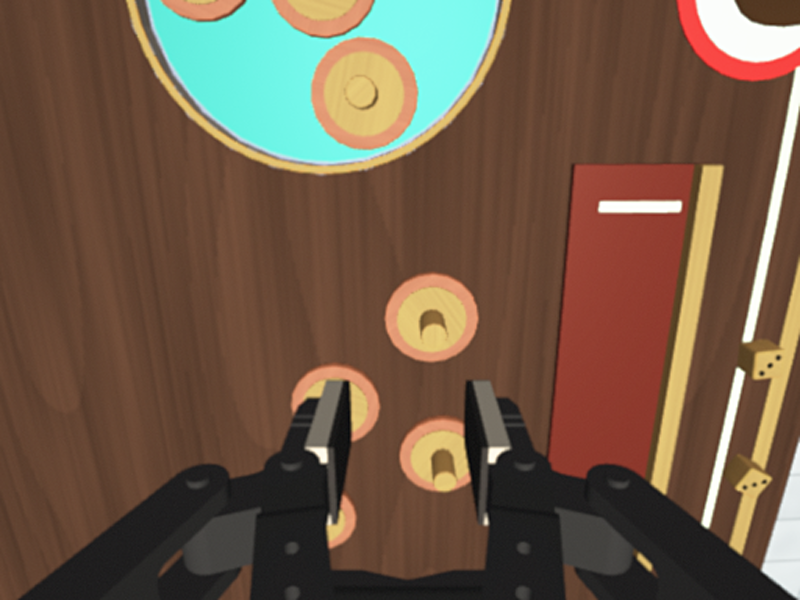

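The wrist view shows the seated cover f at (365,93), the newly placed one cut off at (325,5), and the next cover at (432,317). All are level.

```bash
sed -i 's/if a<amin: continue/if a<amin or len(cv2.convexHull(k))<6: continue/' h.py; python3 -c "
from h import *
covers()
print('top'); covers(*snap('top'))
plan((525.6,63.9,65),RC)"
```

```text
tin [487. 198.] [29.1 29.2]
top
t 9.05 p [508.1 101.4 188.9] F [ 0.7 -0.  -0.2] op 0.403 d [ 37.5 124.   16.3] a [-0.01  -0.002 -0.001]
```

```bash
sed -i 's/^L,H=.*/L,H=(5,80,120),(28,255,255)/' h.py; python3 -c "
from h import *
covers()
print('top'); covers(*snap('top'))
plan((525.6,63.9,65),RC)"
```

```text
table [461.3   2.7] [30.2 31.7]
table [532.8 -38.1] [29.2 31.9]
table [525.5  64.3] [30.1 30.8]
tin [465.9 252.4] [24.7 27.5]
tin [487. 198.] [29.  29.1]
top
table [439.1 -92.9] [32.3 32.6]
table [4.585e+02 2.000e-01] [32.3 32.7]
table [522.6  62.2] [32.5 32.8]
table [530.9 -40.7] [32.4 32.7]
t 9.15 p [508.1 101.5 188.9] F [-0.7  0.2 -0.1] op 0.397 d [ 37.6 124.   16.3] a [-0.01  -0.002 -0.001]
```

Emit:
send_rows:
  deltas:
    - {"tx": 15, "ty": 40, "tz": 8, "ax": -0.01, "ay": 0, "az": 0, "gripper": 0.6}
    - {"tx": 15, "ty": 40, "tz": 8, "ax": 0, "ay": 0, "az": 0, "gripper": 0.6}
    - {"tx": 7, "ty": 30, "tz": 1, "ax": 0, "ay": 0, "az": 0, "gripper": 0.6}
    - {"tx": 0, "ty": 10, "tz": 0, "ax": 0, "ay": 0, "az": 0, "gripper": 0.6}
    - {"tx": 0, "ty": 0, "tz": 0, "ax": 0, "ay": 0, "az": 0, "gripper": 0.6}

```text
t: 9.78
tcp_pos: [526.6, 67.8, 66.7]
eef_rot: [-1.209, 1.204, -1.205]
contact_force: [0.6, 0.7, 0.3]
opening: 0.404
```

```bash
python3 -c "
from h import *
plan((525.5,64.3,21),RC)"
```

```text
t 9.78 p [526.6  67.8  66.7] F [0.6 0.7 0.3] op 0.404 d [ 3.6 45.7 -1.2] a [-0.002  0.005 -0.002]
```

Emit:
send_rows:
  deltas:
    - {"tx": 3.5, "ty": 16, "tz": -1, "ax": 0, "ay": 0, "az": 0, "gripper": 0.6}
    - {"tx": 0, "ty": 16, "tz": 0, "ax": 0, "ay": 0, "az": 0, "gripper": 0.6}
    - {"tx": 0, "ty": 10, "tz": 0, "ax": 0, "ay": 0, "az": 0, "gripper": 0.6}
    - {"tx": 0, "ty": 3, "tz": 0, "ax": 0, "ay": 0, "az": 0, "gripper": 0.6}
    - {"tx": 0, "ty": 0, "tz": 0, "ax": 0, "ay": 0, "az": 0, "gripper": 0.6}
    - {"tx": 0, "ty": 0, "tz": 0, "ax": 0, "ay": 0, "az": 0, "gripper": 1}
    - {"tx": 0, "ty": 0, "tz": 0, "ax": 0, "ay": 0, "az": 0, "gripper": 1}
    - {"tx": 0, "ty": 0, "tz": 0, "ax": 0, "ay": 0, "az": 0, "gripper": 1}

```text
t: 10.78
tcp_pos: [528.5, 65.2, 22.1]
eef_rot: [-1.205, 1.199, -1.207]
contact_force: [-0.4, 0.2, -1.6]
opening: 0.167
```

```bash
python3 -c "
from h import *
plan((528.1,246.3,75),RC)"
```

```text
t 10.78 p [528.5  65.2  22.1] F [-0.4  0.2 -1.6] op 0.167 d [-181.2  -52.6    1.3] a [-0.008  0.007 -0.002]
```

Emit:
send_rows:
  deltas:
    - {"tx": 0, "ty": -20, "tz": 0, "ax": 0, "ay": 0, "az": 0, "gripper": 1}
    - {"tx": 0, "ty": -25, "tz": 0, "ax": 0, "ay": 0, "az": 0, "gripper": 1}
    - {"tx": -45, "ty": -10, "tz": 0, "ax": 0, "ay": 0, "az": 0, "gripper": 1}
    - {"tx": -45, "ty": 0, "tz": 0, "ax": 0, "ay": 0, "az": 0, "gripper": 1}
    - {"tx": -45, "ty": 0, "tz": 0, "ax": 0, "ay": 0, "az": 0, "gripper": 1}
    - {"tx": -35, "ty": 0, "tz": 0, "ax": 0, "ay": 0, "az": 0, "gripper": 1}
    - {"tx": -10, "ty": 0, "tz": 0, "ax": 0, "ay": 0, "az": 0, "gripper": 1}
    - {"tx": 0, "ty": 0, "tz": 0, "ax": 0, "ay": 0, "az": 0, "gripper": 1}

```text
t: 11.78
tcp_pos: [527.7, 249.4, 79.7]
eef_rot: [-1.202, 1.199, -1.21]
contact_force: [-1.0, -0.1, -0.0]
opening: 0.169
```

```bash
python3 -c "
from h import *
plan((528.1,247.2,26.5),RC)"
```

```text
t 11.78 p [527.7 249.4  79.7] F [-1.  -0.1 -0. ] op 0.169 d [ 2.3 53.2 -0.2] a [-0.01   0.004 -0.002]
```

Emit:
send_rows:
  deltas:
    - {"tx": 2, "ty": 14, "tz": 0, "ax": -0.01, "ay": 0, "az": 0, "gripper": 1}
    - {"tx": 0, "ty": 14, "tz": 0, "ax": 0, "ay": 0, "az": 0, "gripper": 1}
    - {"tx": 0, "ty": 8, "tz": 0, "ax": 0, "ay": 0, "az": 0, "gripper": 1}
    - {"tx": 0, "ty": 4, "tz": 0, "ax": 0, "ay": 0, "az": 0, "gripper": 1}
    - {"tx": 0, "ty": 0, "tz": 0, "ax": 0, "ay": 0, "az": 0, "gripper": 1}

```text
t: 12.4
tcp_pos: [526.7, 243.0, 35.2]
eef_rot: [-1.212, 1.213, -1.209]
contact_force: [1.3, -0.3, -0.9]
opening: 0.168
```

```bash
python3 -c "
from h import *
plan((528.1,247.2,26.5),RC)"
```

```text
t 12.4 p [526.7 243.   35.2] F [ 1.3 -0.3 -0.9] op 0.168 d [-4.2  8.7  1.5] a [ 0.004 -0.001  0.001]
```

Emit:
send_rows:
  deltas:
    - {"tx": -4, "ty": 0, "tz": 1.4, "ax": 0, "ay": 0, "az": 0, "gripper": 1}
    - {"tx": 0, "ty": 4, "tz": 0, "ax": 0, "ay": 0, "az": 0, "gripper": 1}
    - {"tx": 0, "ty": 3, "tz": 0, "ax": 0, "ay": 0, "az": 0, "gripper": 1}
    - {"tx": 0, "ty": 1, "tz": 0, "ax": 0, "ay": 0, "az": 0, "gripper": 1}
    - {"tx": 0, "ty": 0, "tz": 0, "ax": 0, "ay": 0, "az": 0, "gripper": 1}

```text
t: 13.02
tcp_pos: [529.1, 247.9, 27.8]
eef_rot: [-1.21, 1.211, -1.209]
contact_force: [0.7, 0.2, -0.6]
opening: 0.167
```

```bash
python3 -c "
from h import *
plan((528.1,247.2,26.5),RC)"
```

```text
t 13.03 p [529.1 247.9  27.8] F [ 0.7  0.2 -0.6] op 0.167 d [ 0.8  1.3 -1. ] a [ 0.002 -0.001 -0.   ]
```

Emit:
send_rows:
  deltas:
    - {"tx": 0, "ty": 1, "tz": -0.7, "ax": 0, "ay": 0, "az": 0, "gripper": 0.7}
    - {"tx": 0, "ty": 0, "tz": 0, "ax": 0, "ay": 0, "az": 0, "gripper": 0.65}
    - {"tx": 0, "ty": -20, "tz": 0, "ax": 0, "ay": 0, "az": 0, "gripper": 0.6}
    - {"tx": 0, "ty": -40, "tz": 0, "ax": 0, "ay": 0, "az": 0, "gripper": 0.6}
    - {"tx": 45, "ty": 0, "tz": -12, "ax": 0, "ay": 0, "az": 0, "gripper": 0.6}
    - {"tx": 55, "ty": 0, "tz": -15, "ax": 0, "ay": 0, "az": 0, "gripper": 0.6}
    - {"tx": 55, "ty": 0, "tz": -15, "ax": 0, "ay": 0, "az": 0, "gripper": 0.6}
    - {"tx": 50, "ty": 0, "tz": -15, "ax": 0, "ay": 0, "az": 0, "gripper": 0.6}
    - {"tx": 35, "ty": 0, "tz": -9, "ax": 0, "ay": 0, "az": 0, "gripper": 0.6}
    - {"tx": 0, "ty": 0, "tz": 0, "ax": 0, "ay": 0, "az": 0, "gripper": 0.6}
    - {"tx": 0, "ty": 0, "tz": 0, "ax": 0, "ay": 0, "az": 0, "gripper": 0.6}

```text
t: 14.4
tcp_pos: [465.4, 2.2, 92.0]
eef_rot: [-1.202, 1.201, -1.213]
contact_force: [0.3, 0.2, 0.0]
opening: 0.398
```

```bash
python3 -c "
from h import *
covers(*snap('top'))
plan((461.3,2.5,21),RC)"
```

```text
table [439.  -92.7] [32.7 32.9]
tin [398.9 263.4] [27.5 27.8]
tin [462.9 254.3] [27.5 27.9]
tin [483.6 195.5] [27.5 27.8]
tin [525.7 243.7] [27.6 27.9]
t 14.45 p [465.5   2.4  92. ] F [ 0.6 -0.2  0.5] op 0.399 d [-0.1 70.9 -4.9] a [-0.01   0.001  0.   ]
```

Emit:
send_rows:
  deltas:
    - {"tx": 0, "ty": 20, "tz": -4.5, "ax": -0.01, "ay": 0, "az": 0, "gripper": 0.6}
    - {"tx": 0, "ty": 18, "tz": 0, "ax": 0, "ay": 0, "az": 0, "gripper": 0.6}
    - {"tx": 0, "ty": 6, "tz": 0, "ax": 0, "ay": 0, "az": 0, "gripper": 0.6}
    - {"tx": 0, "ty": 0, "tz": 0, "ax": 0, "ay": 0, "az": 0, "gripper": 0.6}

```text
t: 14.95
tcp_pos: [460.3, 5.5, 43.8]
eef_rot: [-1.215, 1.207, -1.202]
contact_force: [-0.1, 0.1, 0.2]
opening: 0.397
```

```bash
python3 -c "
from h import *
plan((461.3,2.5,21),RC)"
```

```text
t 14.95 p [460.3   5.5  43.8] F [-0.1  0.1  0.2] op 0.397 d [ 3.1 22.8  1.1] a [ 0.004  0.007 -0.001]
```

Emit:
send_rows:
  deltas:
    - {"tx": 3, "ty": 10, "tz": 1, "ax": 0, "ay": 0, "az": 0, "gripper": 0.6}
    - {"tx": 0, "ty": 9, "tz": 0, "ax": 0, "ay": 0, "az": 0, "gripper": 0.6}
    - {"tx": 0, "ty": 3, "tz": 0, "ax": 0, "ay": 0, "az": 0, "gripper": 0.6}
    - {"tx": 0, "ty": 0, "tz": 0, "ax": 0, "ay": 0, "az": 0, "gripper": 0.6}
    - {"tx": 0, "ty": 0, "tz": 0, "ax": 0, "ay": 0, "az": 0, "gripper": 1}
    - {"tx": 0, "ty": 0, "tz": 0, "ax": 0, "ay": 0, "az": 0, "gripper": 1}
    - {"tx": 0, "ty": 0, "tz": 0, "ax": 0, "ay": 0, "az": 0, "gripper": 1}

```text
t: 15.82
tcp_pos: [462.5, 2.4, 21.2]
eef_rot: [-1.214, 1.205, -1.203]
contact_force: [0.4, 0.2, -1.3]
opening: 0.17
```

```bash
python3 -c "
from h import *
plan((504.9,305.9,75),RC)"
```

```text
t 15.82 p [462.5   2.4  21.2] F [ 0.4  0.2 -1.3] op 0.17 d [-303.2  -53.7   44.6] a [ 0.002  0.008 -0.   ]
```

Emit:
send_rows:
  deltas:
    - {"tx": 0, "ty": -20, "tz": 0, "ax": 0, "ay": 0, "az": 0, "gripper": 1}
    - {"tx": 0, "ty": -30, "tz": 0, "ax": 0, "ay": 0, "az": 0, "gripper": 1}
    - {"tx": -45, "ty": -8, "tz": 7, "ax": 0, "ay": 0, "az": 0, "gripper": 1}
    - {"tx": -55, "ty": 0, "tz": 8, "ax": 0, "ay": 0, "az": 0, "gripper": 1}
    - {"tx": -55, "ty": 0, "tz": 8, "ax": 0, "ay": 0, "az": 0, "gripper": 1}
    - {"tx": -55, "ty": 0, "tz": 8, "ax": 0, "ay": 0, "az": 0, "gripper": 1}
    - {"tx": -50, "ty": 0, "tz": 8, "ax": 0, "ay": 0, "az": 0, "gripper": 1}
    - {"tx": -35, "ty": 0, "tz": 5, "ax": 0, "ay": 0, "az": 0, "gripper": 1}
    - {"tx": -8, "ty": 0, "tz": 0, "ax": 0, "ay": 0, "az": 0, "gripper": 1}
    - {"tx": 0, "ty": 0, "tz": 0, "ax": 0, "ay": 0, "az": 0, "gripper": 1}
    - {"tx": 0, "ty": 0, "tz": 0, "ax": 0, "ay": 0, "az": 0, "gripper": 1}

```text
t: 17.2
tcp_pos: [506.5, 313.1, 81.3]
eef_rot: [-1.211, 1.206, -1.208]
contact_force: [0.1, -0.0, -0.7]
opening: 0.175
```

```bash
python3 -c "
from h import *
plan((504.9,305.9,25.7),RC)"
```

```text
t 17.2 p [506.5 313.1  81.3] F [ 0.1 -0.  -0.7] op 0.175 d [ 7.2 55.6 -1.6] a [-0.001  0.003  0.001]
```

Emit:
send_rows:
  deltas:
    - {"tx": 5, "ty": 14, "tz": -1, "ax": 0, "ay": 0, "az": 0, "gripper": 1}
    - {"tx": 0, "ty": 14, "tz": 0, "ax": 0, "ay": 0, "az": 0, "gripper": 1}
    - {"tx": 0, "ty": 10, "tz": 0, "ax": 0, "ay": 0, "az": 0, "gripper": 1}
    - {"tx": 0, "ty": 5, "tz": 0, "ax": 0, "ay": 0, "az": 0, "gripper": 1}
    - {"tx": 0, "ty": 0, "tz": 0, "ax": 0, "ay": 0, "az": 0, "gripper": 1}

```text
t: 17.82
tcp_pos: [504.0, 303.9, 33.9]
eef_rot: [-1.213, 1.211, -1.211]
contact_force: [-0.0, 0.3, -0.0]
opening: 0.169
```

```bash
python3 -c "
from h import *
plan((504.9,305.9,25.7),RC)"
```

```text
t 17.82 p [504.  303.9  33.9] F [-0.   0.3 -0. ] op 0.169 d [-2.1  8.1  1. ] a [ 0.003 -0.001  0.003]
```

Emit:
send_rows:
  deltas:
    - {"tx": -2, "ty": 0, "tz": 0.8, "ax": 0, "ay": 0, "az": 0, "gripper": 1}
    - {"tx": 0, "ty": 4, "tz": 0, "ax": 0, "ay": 0, "az": 0, "gripper": 1}
    - {"tx": 0, "ty": 3, "tz": 0, "ax": 0, "ay": 0, "az": 0, "gripper": 1}
    - {"tx": 0, "ty": 1, "tz": 0, "ax": 0, "ay": 0, "az": 0, "gripper": 1}
    - {"tx": 0, "ty": 0, "tz": 0, "ax": 0, "ay": 0, "az": 0, "gripper": 1}

```text
t: 18.45
tcp_pos: [506.0, 306.9, 26.5]
eef_rot: [-1.211, 1.209, -1.211]
contact_force: [-0.3, -0.4, -1.7]
opening: 0.169
```

```bash
python3 -c "
from h import *
plan((504.9,305.9,25.7),RC)"
```

```text
t 18.45 p [506.  306.9  26.5] F [-0.3 -0.4 -1.7] op 0.169 d [ 1.   0.8 -1.1] a [ 0.001 -0.001  0.002]
```

Good; release and travel to the cover at about (533.5,-38.5).

Emit:
send_rows:
  deltas:
    - {"tx": 1, "ty": 0.8, "tz": -1, "ax": 0, "ay": 0, "az": 0, "gripper": 0.7}
    - {"tx": 0, "ty": 0, "tz": 0, "ax": 0, "ay": 0, "az": 0, "gripper": 0.65}
    - {"tx": 0, "ty": -20, "tz": 0, "ax": 0, "ay": 0, "az": 0, "gripper": 0.6}
    - {"tx": 0, "ty": -40, "tz": 0, "ax": 0, "ay": 0, "az": 0, "gripper": 0.6}
    - {"tx": 50, "ty": -5, "tz": 5, "ax": 0, "ay": 0, "az": 0, "gripper": 0.6}
    - {"tx": 58, "ty": 0, "tz": 5, "ax": 0, "ay": 0, "az": 0, "gripper": 0.6}
    - {"tx": 58, "ty": 0, "tz": 5, "ax": 0, "ay": 0, "az": 0, "gripper": 0.6}
    - {"tx": 58, "ty": 0, "tz": 5, "ax": 0, "ay": 0, "az": 0, "gripper": 0.6}
    - {"tx": 58, "ty": 0, "tz": 5, "ax": 0, "ay": 0, "az": 0, "gripper": 0.6}
    - {"tx": 45, "ty": 0, "tz": 4, "ax": 0, "ay": 0, "az": 0, "gripper": 0.6}
    - {"tx": 10, "ty": 0, "tz": 0, "ax": 0, "ay": 0, "az": 0, "gripper": 0.6}
    - {"tx": 0, "ty": 0, "tz": 0, "ax": 0, "ay": 0, "az": 0, "gripper": 0.6}

```text
t: 19.95
tcp_pos: [540.0, -39.8, 97.6]
eef_rot: [-1.202, 1.198, -1.214]
contact_force: [0.1, 0.2, 0.1]
opening: 0.398
```

```bash
python3 -c "
from h import *
covers(*snap('top'));print('w');covers()
plan((533.5,-38.5,21),RC)"
```

```text
table [439.1 -92.7] [32.5 32.9]
tin [398.8 263.5] [27.6 27.9]
tin [462.9 254.4] [27.5 28. ]
tin [483.6 195.5] [27.6 28. ]
tin [525.7 243.7] [27.7 28. ]
w
table [442.2 -90.8] [30.  32.7]
table [533.9 -38.4] [30.  30.7]
t 20.05 p [539.9 -38.6  97.5] F [-0.3  1.   0.1] op 0.407 d [-0.2 76.4 -7.4] a [-0.012  0.004  0.001]
```

Emit:
send_rows:
  deltas:
    - {"tx": 0, "ty": 20, "tz": -6, "ax": -0.012, "ay": 0, "az": 0, "gripper": 0.6}
    - {"tx": 0, "ty": 20, "tz": 0, "ax": 0, "ay": 0, "az": 0, "gripper": 0.6}
    - {"tx": 0, "ty": 10, "tz": 0, "ax": 0, "ay": 0, "az": 0, "gripper": 0.6}
    - {"tx": 0, "ty": 0, "tz": 0, "ax": 0, "ay": 0, "az": 0, "gripper": 0.6}

```text
t: 20.55
tcp_pos: [531.2, -33.9, 42.7]
eef_rot: [-1.218, 1.206, -1.198]
contact_force: [0.3, 1.8, 1.1]
opening: 0.398
```

```bash
python3 -c "
from h import *
plan((533.7,-38.4,21),RC)"
```

```text
t 20.55 p [531.2 -33.9  42.7] F [0.3 1.8 1.1] op 0.398 d [ 4.5 21.7  2.6] a [ 0.005  0.011 -0.001]
```

Emit:
send_rows:
  deltas:
    - {"tx": 4.5, "ty": 9, "tz": 2, "ax": 0, "ay": 0.01, "az": 0, "gripper": 0.6}
    - {"tx": 0, "ty": 9, "tz": 0, "ax": 0, "ay": 0, "az": 0, "gripper": 0.6}
    - {"tx": 0, "ty": 3, "tz": 0, "ax": 0, "ay": 0, "az": 0, "gripper": 0.6}
    - {"tx": 0, "ty": 0, "tz": 0, "ax": 0, "ay": 0, "az": 0, "gripper": 0.6}
    - {"tx": 0, "ty": 0, "tz": 0, "ax": 0, "ay": 0, "az": 0, "gripper": 1}
    - {"tx": 0, "ty": 0, "tz": 0, "ax": 0, "ay": 0, "az": 0, "gripper": 1}
    - {"tx": 0, "ty": 0, "tz": 0, "ax": 0, "ay": 0, "az": 0, "gripper": 1}

```text
t: 21.42
tcp_pos: [534.6, -38.8, 21.5]
eef_rot: [-1.211, 1.211, -1.208]
contact_force: [-1.4, -0.0, -0.6]
opening: 0.167
```

```bash
python3 -c "
from h import *
plan((441.6,315.6,75),RC)"
```

```text
t 21.43 p [534.6 -38.8  21.5] F [-1.4 -0.  -0.6] op 0.167 d [-354.4  -53.2  -93.1] a [ 0.003  0.    -0.   ]
```

Emit:
send_rows:
  deltas:
    - {"tx": 0, "ty": -20, "tz": 0, "ax": 0, "ay": 0, "az": 0, "gripper": 1}
    - {"tx": 0, "ty": -30, "tz": 0, "ax": 0, "ay": 0, "az": 0, "gripper": 1}
    - {"tx": -50, "ty": -8, "tz": -14, "ax": 0, "ay": 0, "az": 0, "gripper": 1}
    - {"tx": -58, "ty": 0, "tz": -15, "ax": 0, "ay": 0, "az": 0, "gripper": 1}
    - {"tx": -58, "ty": 0, "tz": -15, "ax": 0, "ay": 0, "az": 0, "gripper": 1}
    - {"tx": -58, "ty": 0, "tz": -15, "ax": 0, "ay": 0, "az": 0, "gripper": 1}
    - {"tx": -58, "ty": 0, "tz": -15, "ax": 0, "ay": 0, "az": 0, "gripper": 1}
    - {"tx": -48, "ty": 0, "tz": -13, "ax": 0, "ay": 0, "az": 0, "gripper": 1}
    - {"tx": -18, "ty": 0, "tz": -4, "ax": 0, "ay": 0, "az": 0, "gripper": 1}
    - {"tx": 0, "ty": 0, "tz": 0, "ax": 0, "ay": 0, "az": 0, "gripper": 1}
    - {"tx": 0, "ty": 0, "tz": 0, "ax": 0, "ay": 0, "az": 0, "gripper": 1}

```text
t: 22.8
tcp_pos: [444.9, 318.0, 83.0]
eef_rot: [-1.204, 1.209, -1.214]
contact_force: [0.0, 0.3, -1.6]
opening: 0.17
```

```bash
python3 -c "
from h import *
plan((441.6,315.2,26),RC)"
```

```text
t 22.8 p [444.9 318.   83. ] F [ 0.   0.3 -1.6] op 0.17 d [ 2.8 57.  -3.5] a [-0.004 -0.004 -0.   ]
```

Emit:
send_rows:
  deltas:
    - {"tx": 1, "ty": 14, "tz": -3, "ax": 0, "ay": 0, "az": 0, "gripper": 1}
    - {"tx": 0, "ty": 14, "tz": 0, "ax": 0, "ay": 0, "az": 0, "gripper": 1}
    - {"tx": 0, "ty": 11, "tz": 0, "ax": 0, "ay": 0, "az": 0, "gripper": 1}
    - {"tx": 0, "ty": 5, "tz": 0, "ax": 0, "ay": 0, "az": 0, "gripper": 1}
    - {"tx": 0, "ty": 0, "tz": 0, "ax": 0, "ay": 0, "az": 0, "gripper": 1}

```text
t: 23.42
tcp_pos: [441.9, 312.6, 34.4]
eef_rot: [-1.205, 1.215, -1.219]
contact_force: [0.1, 0.4, -0.8]
opening: 0.169
```

```bash
python3 -c "
from h import *
plan((441.6,315.2,26),RC)"
```

```text
t 23.43 p [441.9 312.6  34.4] F [ 0.1  0.4 -0.8] op 0.169 d [-2.7  8.4 -0.3] a [-0.001 -0.01   0.002]
```

Emit:
send_rows:
  deltas:
    - {"tx": -2, "ty": 0, "tz": -1, "ax": 0, "ay": 0, "az": 0, "gripper": 1}
    - {"tx": 0, "ty": 4, "tz": 0, "ax": 0, "ay": 0, "az": 0, "gripper": 1}
    - {"tx": 0, "ty": 3, "tz": 0, "ax": 0, "ay": 0, "az": 0, "gripper": 1}
    - {"tx": 0, "ty": 1, "tz": 0, "ax": 0, "ay": 0, "az": 0, "gripper": 1}
    - {"tx": 0, "ty": 0, "tz": 0, "ax": 0, "ay": 0, "az": 0, "gripper": 1}

```text
t: 24.05
tcp_pos: [441.9, 315.6, 27.0]
eef_rot: [-1.203, 1.213, -1.219]
contact_force: [-0.5, 0.3, -1.5]
opening: 0.167
```

```bash
python3 -c "
from h import *
plan((441.6,315.2,26),RC)"
```

```text
t 24.05 p [441.9 315.6  27. ] F [-0.5  0.3 -1.5] op 0.167 d [ 0.4  1.  -0.3] a [-0.004 -0.01   0.001]
```

Emit:
send_rows:
  deltas:
    - {"tx": 0, "ty": 0.8, "tz": 0, "ax": 0, "ay": 0, "az": 0, "gripper": 0.7}
    - {"tx": 0, "ty": 0, "tz": 0, "ax": 0, "ay": 0, "az": 0, "gripper": 0.65}
    - {"tx": 0, "ty": -20, "tz": 0, "ax": 0, "ay": 0, "az": 0, "gripper": 0.6}
    - {"tx": 0, "ty": -40, "tz": 0, "ax": 0, "ay": 0, "az": 0, "gripper": 0.6}
    - {"tx": 50, "ty": -5, "tz": 0, "ax": 0, "ay": 0, "az": 0, "gripper": 0.6}
    - {"tx": 59, "ty": 0, "tz": 0, "ax": 0, "ay": 0, "az": 0, "gripper": 0.6}
    - {"tx": 59, "ty": 0, "tz": 0, "ax": 0, "ay": 0, "az": 0, "gripper": 0.6}
    - {"tx": 59, "ty": 0, "tz": 0, "ax": 0, "ay": 0, "az": 0, "gripper": 0.6}
    - {"tx": 59, "ty": 0, "tz": 0, "ax": 0, "ay": 0, "az": 0, "gripper": 0.6}
    - {"tx": 59, "ty": 0, "tz": 0, "ax": 0, "ay": 0, "az": 0, "gripper": 0.6}
    - {"tx": 40, "ty": 0, "tz": 0, "ax": 0, "ay": 0, "az": 0, "gripper": 0.6}
    - {"tx": 10, "ty": 0, "tz": 0, "ax": 0, "ay": 0, "az": 0, "gripper": 0.6}

```text
t: 25.55
tcp_pos: [445.1, -89.3, 98.2]
eef_rot: [-1.192, 1.198, -1.224]
contact_force: [-0.4, 0.9, 1.4]
opening: 0.401
```

```bash
python3 -c "
from h import *
covers(*snap('top'));print('w');covers()
plan((442,-90.8,21),RC)"
```

```text
tin [398.8 263.5] [27.7 27.9]
tin [438.9 312.7] [27.6 28.4]
tin [462.9 254.5] [27.6 28.1]
tin [483.6 195.4] [27.6 28. ]
tin [525.7 243.7] [27.6 27.9]
w
t 25.65 p [444.9 -87.9  98. ] F [-0.   0.4  0.4] op 0.402 d [ 2.9 76.9 -4.4] a [-0.019 -0.004  0.   ]
```

Emit:
send_rows:
  deltas:
    - {"tx": 2, "ty": 20, "tz": -3, "ax": -0.019, "ay": 0, "az": 0, "gripper": 0.6}
    - {"tx": 0, "ty": 10, "tz": 0, "ax": 0, "ay": 0, "az": 0, "gripper": 0.6}
    - {"tx": 0, "ty": 0, "tz": 0, "ax": 0, "ay": 0, "az": 0, "gripper": 0.6}
    - {"tx": 0, "ty": 0, "tz": 0, "ax": 0, "ay": 0, "az": 0, "gripper": 0.6}

```text
t: 26.15
tcp_pos: [440.7, -85.7, 64.4]
eef_rot: [-1.212, 1.212, -1.204]
contact_force: [0.5, -0.1, 1.1]
opening: 0.402
```

```bash
python3 -c "
from h import *
snap('wrist','w5',1)
plan((442,-90.8,21),RC)"
```

```text
t 26.2 p [440.6 -85.7  64.4] F [-0.3  0.5  0. ] op 0.399 d [ 5.2 43.4  1.6] a [ 0.005  0.002 -0.002]
```

View pics/w5.png

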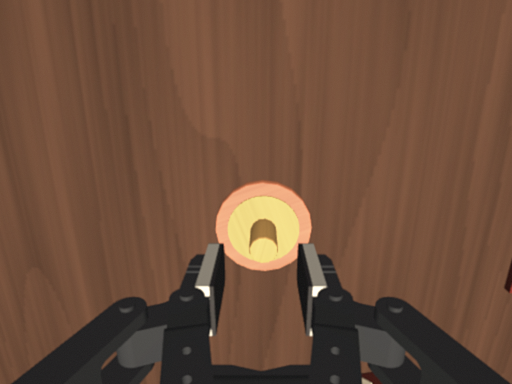

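The last cover sits at (263,226), knob at (263,245), between the jaws in x. The lighting has changed, so I'll recheck its y by unprojecting those pixels.

```bash
python3 -c "
from h import *
c=optics.calibration('wrist')
print(unproj(c,[(263.5,226)],8),unproj(c,[(216,226),(311,226),(263.5,182),(263.5,270)],8).round(1).tolist(),unproj(c,[(263.5,251)],36))
"
```

```text
[[442.25419274 -89.6500998    8.        ]] [[413.0, -89.8, 8.0], [471.5, -89.6, 8.0], [442.2, -61.4, 8.0], [442.4, -120.7, 8.0]] [[442.17593685 -91.75545464  36.        ]]
```

Not knocked: (442.3,-91).

Emit:
send_rows:
  deltas:
    - {"tx": 5, "ty": 15, "tz": 1.5, "ax": 0, "ay": 0, "az": 0, "gripper": 0.6}
    - {"tx": 0, "ty": 14, "tz": 0, "ax": 0, "ay": 0, "az": 0, "gripper": 0.6}
    - {"tx": 0, "ty": 0, "tz": 0, "ax": 0, "ay": 0, "az": 0, "gripper": 0.6}

```text
t: 26.58
tcp_pos: [442.5, -91.0, 33.7]
eef_rot: [-1.211, 1.211, -1.205]
contact_force: [0.2, 0.1, -0.6]
opening: 0.398
```

```bash
python3 -c "
from h import *
plan((442.2,-91,21),RC)"
```

```text
t 26.57 p [442.5 -91.   33.7] F [ 0.2  0.1 -0.6] op 0.398 d [ 0.  12.7 -0.2] a [ 0.004  0.002 -0.002]
```

Emit:
send_rows:
  deltas:
    - {"tx": 0, "ty": 7, "tz": 0, "ax": 0, "ay": 0, "az": 0, "gripper": 0.6}
    - {"tx": 0, "ty": 5, "tz": 0, "ax": 0, "ay": 0, "az": 0, "gripper": 0.6}
    - {"tx": 0, "ty": 0, "tz": 0, "ax": 0, "ay": 0, "az": 0, "gripper": 0.6}
    - {"tx": 0, "ty": 0, "tz": 0, "ax": 0, "ay": 0, "az": 0, "gripper": 1}
    - {"tx": 0, "ty": 0, "tz": 0, "ax": 0, "ay": 0, "az": 0, "gripper": 1}
    - {"tx": 0, "ty": 0, "tz": 0, "ax": 0, "ay": 0, "az": 0, "gripper": 1}

```text
t: 27.32
tcp_pos: [442.8, -91.2, 21.2]
eef_rot: [-1.211, 1.211, -1.206]
contact_force: [-0.2, 0.2, -1.2]
opening: 0.174
```

```bash
python3 -c "
from h import *
plan((425.4,206.9,75),RC)"
```

```text
t 27.32 p [442.8 -91.2  21.2] F [-0.2  0.2 -1.2] op 0.174 d [-298.2  -53.2  -17.1] a [ 0.003  0.002 -0.002]
```

Emit:
send_rows:
  deltas:
    - {"tx": 0, "ty": -20, "tz": 0, "ax": 0, "ay": 0, "az": 0, "gripper": 1}
    - {"tx": 0, "ty": -30, "tz": 0, "ax": 0, "ay": 0, "az": 0, "gripper": 1}
    - {"tx": -50, "ty": -8, "tz": -3, "ax": 0, "ay": 0, "az": 0, "gripper": 1}
    - {"tx": -58, "ty": 0, "tz": -4, "ax": 0, "ay": 0, "az": 0, "gripper": 1}
    - {"tx": -58, "ty": 0, "tz": -4, "ax": 0, "ay": 0, "az": 0, "gripper": 1}
    - {"tx": -58, "ty": 0, "tz": -4, "ax": 0, "ay": 0, "az": 0, "gripper": 1}
    - {"tx": -45, "ty": 0, "tz": -3, "ax": 0, "ay": 0, "az": 0, "gripper": 1}
    - {"tx": -22, "ty": 0, "tz": 0, "ax": 0, "ay": 0, "az": 0, "gripper": 1}
    - {"tx": 0, "ty": 0, "tz": 0, "ax": 0, "ay": 0, "az": 0, "gripper": 1}
    - {"tx": 0, "ty": 0, "tz": 0, "ax": 0, "ay": 0, "az": 0, "gripper": 1}

```text
t: 28.58
tcp_pos: [427.1, 207.5, 83.3]
eef_rot: [-1.204, 1.208, -1.211]
contact_force: [0.2, 0.2, -0.8]
opening: 0.168
```

```bash
python3 -c "
from h import *
plan((425.4,206.8,26),RC)"
```

```text
t 28.57 p [427.1 207.5  83.3] F [ 0.2  0.2 -0.8] op 0.168 d [ 0.8 57.3 -2. ] a [-0.004 -0.002 -0.002]
```

Emit:
send_rows:
  deltas:
    - {"tx": 0, "ty": 14, "tz": -2, "ax": 0, "ay": 0, "az": 0, "gripper": 1}
    - {"tx": 0, "ty": 14, "tz": 0, "ax": 0, "ay": 0, "az": 0, "gripper": 1}
    - {"tx": 0, "ty": 11, "tz": 0, "ax": 0, "ay": 0, "az": 0, "gripper": 1}
    - {"tx": 0, "ty": 5, "tz": 0, "ax": 0, "ay": 0, "az": 0, "gripper": 1}
    - {"tx": 0, "ty": 0, "tz": 0, "ax": 0, "ay": 0, "az": 0, "gripper": 1}

```text
t: 29.2
tcp_pos: [424.1, 204.3, 34.8]
eef_rot: [-1.205, 1.213, -1.214]
contact_force: [0.1, -0.4, -1.6]
opening: 0.173
```

```bash
python3 -c "
from h import *
plan((425.1,206.8,26),RC)"
```

```text
t 29.2 p [424.1 204.3  34.8] F [ 0.1 -0.4 -1.6] op 0.173 d [-2.5  8.8  1. ] a [-0.001 -0.007 -0.   ]
```

Emit:
send_rows:
  deltas:
    - {"tx": -2, "ty": 0, "tz": 0.7, "ax": 0, "ay": 0, "az": 0, "gripper": 1}
    - {"tx": 0, "ty": 4, "tz": 0, "ax": 0, "ay": 0, "az": 0, "gripper": 1}
    - {"tx": 0, "ty": 3, "tz": 0, "ax": 0, "ay": 0, "az": 0, "gripper": 1}
    - {"tx": 0, "ty": 1, "tz": 0, "ax": 0, "ay": 0, "az": 0, "gripper": 1}
    - {"tx": 0, "ty": 0, "tz": 0, "ax": 0, "ay": 0, "az": 0, "gripper": 1}

```text
t: 29.82
tcp_pos: [426.1, 207.0, 27.3]
eef_rot: [-1.203, 1.212, -1.215]
contact_force: [0.4, 0.5, -1.0]
opening: 0.173
```

```bash
python3 -c "
from h import *
plan((425.1,206.8,26),RC)"
```

```text
t 29.82 p [426.1 207.   27.3] F [ 0.4  0.5 -1. ] op 0.173 d [ 0.2  1.3 -1. ] a [-0.003 -0.006 -0.001]
```

Emit:
send_rows:
  deltas:
    - {"tx": 0, "ty": 0.8, "tz": -0.8, "ax": 0, "ay": 0, "az": 0, "gripper": 0.7}
    - {"tx": 0, "ty": 0, "tz": 0, "ax": 0, "ay": 0, "az": 0, "gripper": 0.65}
    - {"tx": 0, "ty": -20, "tz": 0, "ax": 0, "ay": 0, "az": 0, "gripper": 0.6}
    - {"tx": 0, "ty": -40, "tz": 0, "ax": 0, "ay": 0, "az": 0, "gripper": 0.6}
    - {"tx": 50, "ty": -20, "tz": 2, "ax": 0, "ay": 0, "az": 0, "gripper": 0}
    - {"tx": 60, "ty": -20, "tz": 2, "ax": 0, "ay": 0, "az": 0, "gripper": 0}
    - {"tx": 60, "ty": -20, "tz": 2, "ax": 0, "ay": 0, "az": 0, "gripper": 0}
    - {"tx": 60, "ty": -20, "tz": 2, "ax": 0, "ay": 0, "az": 0, "gripper": 0}
    - {"tx": 60, "ty": -20, "tz": 2, "ax": 0, "ay": 0, "az": 0, "gripper": 0}
    - {"tx": 60, "ty": -10, "tz": 2, "ax": 0, "ay": 0, "az": 0, "gripper": 0}
    - {"tx": 60, "ty": 0, "tz": 2, "ax": 0, "ay": 0, "az": 0, "gripper": 0}
    - {"tx": 55, "ty": 0, "tz": 2, "ax": 0, "ay": 0, "az": 0, "gripper": 0}

```text
t: 31.32
tcp_pos: [442.6, -262.9, 204.2]
eef_rot: [-1.202, 1.193, -1.217]
contact_force: [0.6, 0.4, -0.2]
opening: 1.0
```

Emit:
send_rows:
  deltas:
    - {"tx": 0, "ty": 0, "tz": 0, "ax": 0, "ay": 0.17, "az": 0, "gripper": 0}
    - {"tx": 0, "ty": 0, "tz": 0, "ax": 0, "ay": 0.18, "az": 0, "gripper": 0}
    - {"tx": 0, "ty": 0, "tz": 0, "ax": 0, "ay": 0.18, "az": 0, "gripper": 0}
    - {"tx": 0, "ty": 0, "tz": 0, "ax": 0, "ay": 0.18, "az": 0, "gripper": 0}
    - {"tx": 0, "ty": 0, "tz": 0, "ax": 0, "ay": 0.18, "az": 0, "gripper": 0}
    - {"tx": 0, "ty": 0, "tz": 0, "ax": 0, "ay": 0.18, "az": 0, "gripper": 0}
    - {"tx": 0, "ty": 0, "tz": 0, "ax": 0, "ay": 0.18, "az": 0, "gripper": 0}
    - {"tx": 0, "ty": 0, "tz": 0, "ax": 0, "ay": 0.1, "az": 0, "gripper": 0}
    - {"tx": 0, "ty": 0, "tz": 0, "ax": 0, "ay": 0, "az": 0, "gripper": 0}
    - {"tx": 0, "ty": 0, "tz": 0, "ax": 0, "ay": 0, "az": 0, "gripper": 0}

```text
t: 32.58
tcp_pos: [442.2, -269.0, 205.0]
eef_rot: [-0.168, 2.113, -2.13]
contact_force: [0.8, 0.3, 0.2]
opening: 0.997
```

```bash
python3 -c "
from h import *
snap('top','t6')
c,im=snap('wrist','w6'); np.save('pics/w6.npy',im); np.save('pics/w6c.npy',c,allow_pickle=True)
plan((453,-268,200),Rz(np.radians(190.2)))"
```

```text
t 32.67 p [ 442.2 -269.   204.9] F [ 0.  -0.2  0.5] op 1.002 d [-10.7   5.1   0.9] a [-0.009 -0.003 -0.017]
```

View pics/t6.png

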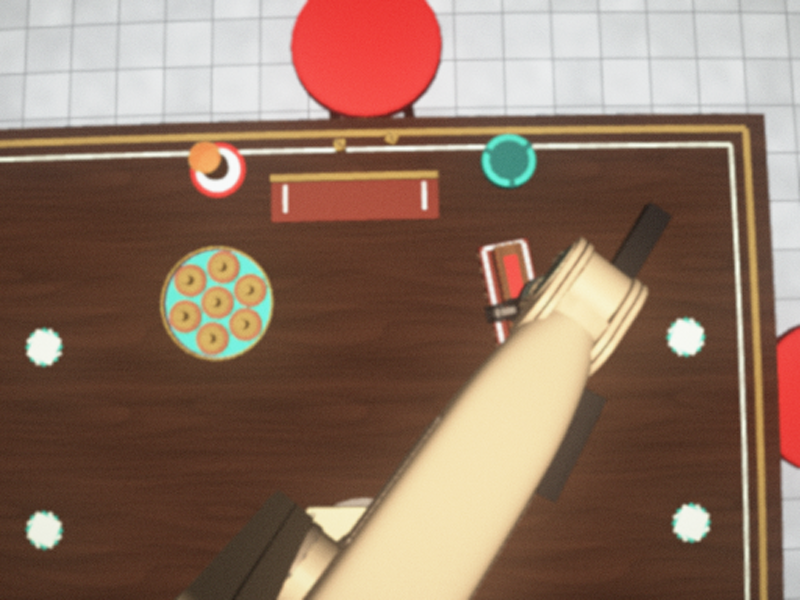

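View pics/w6.png

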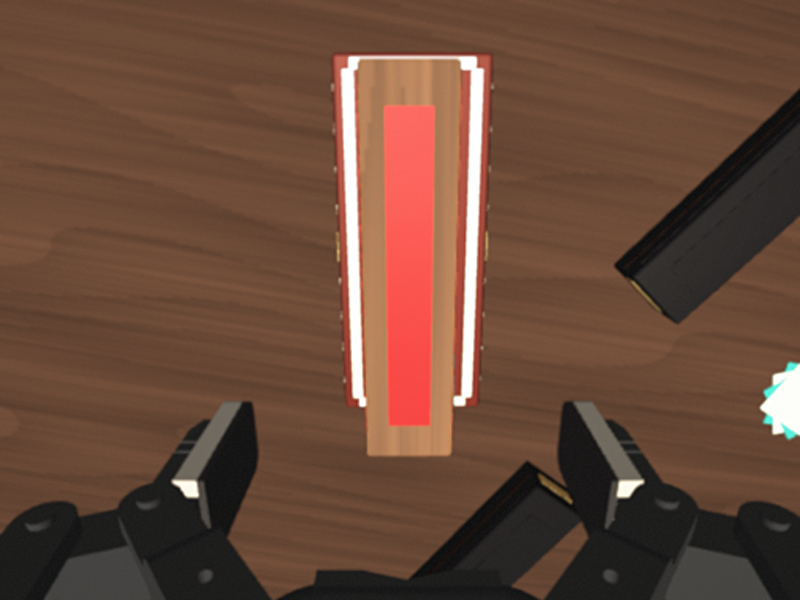

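All seven covers now show in one flat ring in the tin (top view, around (217,303)). The wrist view shows the red band from (410,105) to (410,425), lined up with the box, and the black bars clear of it.

```bash
cat >> h.py <<'E'
def rot(im,c,z,x0,x1,y0,y1,lo,hi,nm,amin=1500):
    b,o=blobs(im,c,x0,x1,y0,y1,z,lo,hi,amin=amin)
    for q in b:
        P=cv2.boxPoints(q['box'])/2; W=np.c_[x1-P[:,1],y1-P[:,0]]
        e=[W[1]-W[0],W[2]-W[1]]; v=max(e,key=np.linalg.norm); print(nm,'ctr',W.mean(0).round(1),'size',[round(float(np.linalg.norm(k)),1) for k in e],'long ang',round(float(np.degrees(np.arctan2(v[1],v[0]))%180),2))
E
python3 - <<'E'
from h import *
im=np.load('pics/w6.npy'); c=np.load('pics/w6c.npy',allow_pickle=True).item()
rot(im,c,92,320,580,-340,-200,(0,140,180),(4,255,255),'redband'); rot(im,c,92,320,580,-340,-200,(170,140,180),(179,255,255),'redband2')
rot(im,c,24,310,600,-370,-190,(0,0,190),(179,60,255),'inlay')
E
```

```text
redband ctr [ 452.9 -268.2] size [22.2, 160.6] long ang 10.04
inlay ctr [ 455.  -270.6] size [79.5, 216.0] long ang 10.08
```

Emit:
send_rows:
  deltas:
    - {"tx": -6, "ty": 25, "tz": 1, "ax": -0.009, "ay": -0.003, "az": -0.017, "gripper": 0}
    - {"tx": -5, "ty": 30, "tz": 0, "ax": 0, "ay": 0, "az": 0, "gripper": 0}
    - {"tx": 0, "ty": 20, "tz": 0, "ax": 0, "ay": 0, "az": 0, "gripper": 0}
    - {"tx": 0, "ty": 8, "tz": 0, "ax": 0, "ay": 0, "az": 0, "gripper": 0}
    - {"tx": 0, "ty": 0, "tz": 0, "ax": 0, "ay": 0, "az": 0, "gripper": 0}
    - {"tx": 0, "ty": 0, "tz": 0, "ax": 0, "ay": 0, "az": 0, "gripper": 0}

```text
t: 33.42
tcp_pos: [455.7, -269.6, 122.1]
eef_rot: [-0.19, 2.122, -2.129]
contact_force: [0.2, 0.1, 0.5]
opening: 0.998
```

```bash
python3 -c "
from h import *
plan((452.9,-268.2,74),Rz(np.radians(190.05)))"
```

```text
t 33.42 p [ 455.7 -269.6  122.1] F [0.2 0.1 0.5] op 0.998 d [ 2.6 48.1 -2.1] a [-0.004  0.006 -0.002]
```

Emit:
send_rows:
  deltas:
    - {"tx": 2.5, "ty": 15, "tz": -2, "ax": 0, "ay": 0.005, "az": 0, "gripper": 0}
    - {"tx": 0, "ty": 15, "tz": 0, "ax": 0, "ay": 0, "az": 0, "gripper": 0}
    - {"tx": 0, "ty": 10, "tz": 0, "ax": 0, "ay": 0, "az": 0, "gripper": 0}
    - {"tx": 0, "ty": 5, "tz": 0, "ax": 0, "ay": 0, "az": 0, "gripper": 0}
    - {"tx": 0, "ty": 0, "tz": 0, "ax": 0, "ay": 0, "az": 0, "gripper": 0}

```text
t: 34.05
tcp_pos: [453.2, -268.6, 74.9]
eef_rot: [-0.183, 2.123, -2.133]
contact_force: [0.0, 0.5, 0.3]
opening: 1.007
```

```bash
python3 -c "
from h import *
plan((452.9,-268.2,74),Rz(np.radians(190.05)))"
```

```text
t 34.05 p [ 453.2 -268.6   74.9] F [0.  0.5 0.3] op 1.007 d [ 0.2  0.9 -0.5] a [-0.005  0.    -0.004]
```

Emit:
send_rows:
  deltas:
    - {"tx": 0, "ty": 0, "tz": 0, "ax": 0, "ay": 0, "az": 0, "gripper": 1}
    - {"tx": 0, "ty": 0, "tz": 0, "ax": 0, "ay": 0, "az": 0, "gripper": 1}
    - {"tx": 0, "ty": 0, "tz": 0, "ax": 0, "ay": 0, "az": 0, "gripper": 1}
    - {"tx": 0, "ty": 0, "tz": 0, "ax": 0, "ay": 0, "az": 0, "gripper": 1}
    - {"tx": 0, "ty": -8, "tz": 0, "ax": 0, "ay": 0, "az": 0, "gripper": 1}
    - {"tx": 0, "ty": -15, "tz": 0, "ax": 0, "ay": 0, "az": 0, "gripper": 1}
    - {"tx": 0, "ty": -15, "tz": 0, "ax": 0, "ay": 0, "az": 0, "gripper": 1}
    - {"tx": 0, "ty": 0, "tz": 0, "ax": 0, "ay": 0, "az": 0, "gripper": 1}
  grip_force: 70

```text
t: 35.05
tcp_pos: [453.9, -269.1, 117.0]
eef_rot: [-0.181, 2.12, -2.134]
contact_force: [0.4, -0.4, -2.3]
opening: 0.521
```

```bash
python3 -c "
from h import *
snap('scene','s7',1)
plan((431,-145,100),Rz(np.radians(190.05)))"
```

```text
t 35.1 p [ 453.5 -268.7  116.3] F [ 0.1 -0.6 -1.6] op 0.525 d [   0.6   15.5 -125.9] a [-0.006  0.    -0.005]
```

View pics/s7.png

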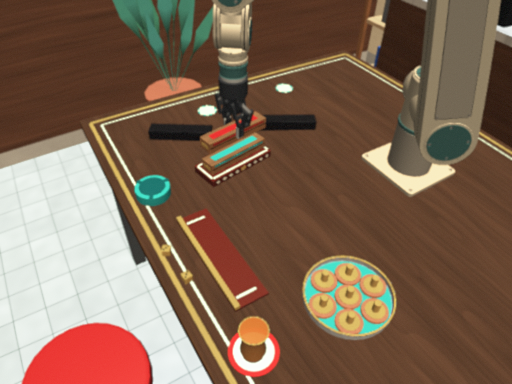

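Red is lifted cleanly (scene (235,130)), and turquoise stays on the box at (233,150). I'll set red down aside.

Emit:
send_rows:
  deltas:
    - {"tx": 0, "ty": 0, "tz": -40, "ax": 0, "ay": 0, "az": 0, "gripper": 1}
    - {"tx": 0, "ty": 0, "tz": -45, "ax": 0, "ay": 0, "az": 0, "gripper": 1}
    - {"tx": 0, "ty": 10, "tz": -30, "ax": 0, "ay": 0, "az": 0, "gripper": 1}
    - {"tx": 0, "ty": 20, "tz": -8, "ax": 0, "ay": 0, "az": 0, "gripper": 1}
    - {"tx": 0, "ty": 25, "tz": 0, "ax": 0, "ay": 0, "az": 0, "gripper": 1}
    - {"tx": 0, "ty": 18, "tz": 0, "ax": 0, "ay": 0, "az": 0, "gripper": 1}
    - {"tx": 0, "ty": 8, "tz": 0, "ax": 0, "ay": 0, "az": 0, "gripper": 1}
    - {"tx": 0, "ty": 0, "tz": 0, "ax": 0, "ay": 0, "az": 0, "gripper": 1}

```text
t: 36.1
tcp_pos: [431.2, -144.3, 31.7]
eef_rot: [-0.181, 2.121, -2.133]
contact_force: [0.1, -0.6, -2.7]
opening: 0.526
```

```bash
python3 -c "
from h import *
plan((431,-145,18),Rz(np.radians(190.05)))"
```

```text
t 36.1 p [ 431.2 -144.3   31.7] F [ 0.1 -0.6 -2.7] op 0.526 d [ 0.4 13.8  0.6] a [-0.006  0.    -0.005]
```

Emit:
send_rows:
  deltas:
    - {"tx": 0, "ty": 6, "tz": 0, "ax": 0, "ay": 0, "az": 0, "gripper": 1}
    - {"tx": 0, "ty": 5, "tz": 0, "ax": 0, "ay": 0, "az": 0, "gripper": 1}
    - {"tx": 0, "ty": 2, "tz": 0, "ax": 0, "ay": 0, "az": 0, "gripper": 1}
    - {"tx": 0, "ty": 0, "tz": 0, "ax": 0, "ay": 0, "az": 0, "gripper": 1}

```text
t: 36.6
tcp_pos: [433.0, -145.4, 19.5]
eef_rot: [-0.178, 2.118, -2.134]
contact_force: [-0.5, 0.1, -1.2]
opening: 0.518
```

```bash
python3 -c "
from h import *
plan((431,-145,18),Rz(np.radians(190.05)))"
```

```text
t 36.6 p [ 433.  -145.4   19.5] F [-0.5  0.1 -1.2] op 0.518 d [ 1.9  1.5 -0.8] a [-0.008 -0.    -0.008]
```

Emit:
send_rows:
  deltas:
    - {"tx": 0, "ty": 1.5, "tz": 0, "ax": 0, "ay": 0, "az": 0, "gripper": 1}
    - {"tx": 0, "ty": 0, "tz": 0, "ax": 0, "ay": 0, "az": 0, "gripper": 0}
    - {"tx": 0, "ty": 0, "tz": 0, "ax": 0, "ay": 0, "az": 0, "gripper": 0}
    - {"tx": 0, "ty": 0, "tz": 0, "ax": 0, "ay": 0, "az": 0, "gripper": 0}
    - {"tx": 0, "ty": -25, "tz": 0, "ax": 0, "ay": 0, "az": 0, "gripper": 0}
    - {"tx": 0, "ty": -50, "tz": 0, "ax": 0, "ay": 0, "az": 0, "gripper": 0}
    - {"tx": 0, "ty": -50, "tz": 40, "ax": 0, "ay": 0, "az": 0, "gripper": 0}
    - {"tx": 0, "ty": -40, "tz": 45, "ax": 0, "ay": 0, "az": 0, "gripper": 0}
    - {"tx": 0, "ty": 0, "tz": 40, "ax": 0, "ay": 0, "az": 0, "gripper": 0}
    - {"tx": 0, "ty": 0, "tz": 0, "ax": 0, "ay": 0, "az": 0, "gripper": 0}
    - {"tx": 0, "ty": 0, "tz": 0, "ax": 0, "ay": 0, "az": 0, "gripper": 0}

```text
t: 37.98
tcp_pos: [454.1, -270.8, 190.7]
eef_rot: [-0.177, 2.113, -2.135]
contact_force: [0.1, 0.1, -0.2]
opening: 1.001
```

```bash
python3 -c "
from h import *
plan((452.9,-268.2,48),Rz(np.radians(190.05)))
c,im=snap('wrist','w8')
rot(im,c,58,320,580,-340,-200,(70,60,100),(100,255,255),'turq')
rot(im,c,24,310,600,-370,-190,(0,0,190),(179,60,255),'inlay')
rot(im,c,34,320,580,-220,-80,(0,140,180),(4,255,255),'red')"
```

```text
t 37.98 p [ 454.1 -270.8  190.7] F [ 0.1  0.1 -0.2] op 1.001 d [  2.1 142.7  -4.4] a [-0.011  0.002 -0.009]
turq ctr [ 451.4 -271.3] size [22.6, 161.0] long ang 10.97
inlay ctr [ 455.  -270.6] size [79.4, 215.7] long ang 10.07
red ctr [ 432.5 -144.8] size [22.4, 160.5] long ang 10.01
```

View pics/w8.png

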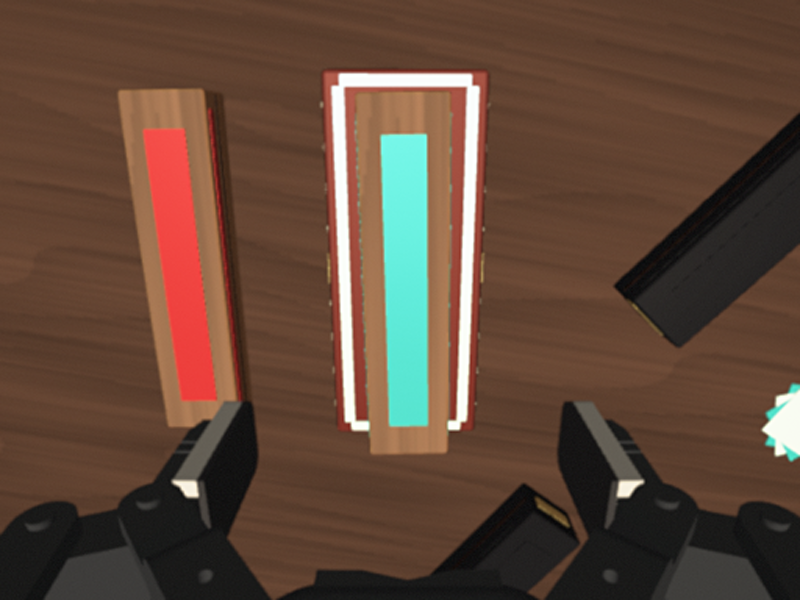

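The wrist view shows red aside at (180,260). The turquoise-band rack is alone on the box at (405,280), turned 1° from it. It is plainly turquoise, and the black bars are to the right.

Emit:
send_rows:
  deltas:
    - {"tx": 2.7, "ty": 25, "tz": 0, "ax": -0.01, "ay": -0.014, "az": -0.009, "gripper": 0}
    - {"tx": 0, "ty": 35, "tz": 0, "ax": 0, "ay": 0, "az": 0, "gripper": 0}
    - {"tx": 0, "ty": 30, "tz": 0, "ax": 0, "ay": 0, "az": 0, "gripper": 0}
    - {"tx": 0, "ty": 12, "tz": 0, "ax": 0, "ay": 0, "az": 0, "gripper": 0}
    - {"tx": 0, "ty": 0, "tz": 0, "ax": 0, "ay": 0, "az": 0, "gripper": 0}
    - {"tx": 0, "ty": 0, "tz": 0, "ax": 0, "ay": 0, "az": 0, "gripper": 0}

```text
t: 38.78
tcp_pos: [450.3, -265.2, 85.5]
eef_rot: [-0.213, 2.12, -2.116]
contact_force: [0.1, 0.1, 0.2]
opening: 0.992
```

```bash
python3 -c "
from h import *
plan((451.4,-271.3,48),Rz(np.radians(190.97)))"
```

```text
t 38.77 p [ 450.3 -265.2   85.5] F [0.1 0.1 0.2] op 0.992 d [ 0.  37.4  6.3] a [0.002 0.007 0.002]
```

Emit:
send_rows:
  deltas:
    - {"tx": 0, "ty": 12, "tz": 6, "ax": 0, "ay": 0.007, "az": 0, "gripper": 0}
    - {"tx": 0, "ty": 14, "tz": 0, "ax": 0, "ay": 0, "az": 0, "gripper": 0}
    - {"tx": 0, "ty": 8, "tz": 0, "ax": 0, "ay": 0, "az": 0, "gripper": 0}
    - {"tx": 0, "ty": 3, "tz": 0, "ax": 0, "ay": 0, "az": 0, "gripper": 0}
    - {"tx": 0, "ty": 0, "tz": 0, "ax": 0, "ay": 0, "az": 0, "gripper": 0}

```text
t: 39.4
tcp_pos: [452.9, -272.8, 47.7]
eef_rot: [-0.202, 2.12, -2.122]
contact_force: [0.9, 0.5, 0.0]
opening: 0.997
```

```bash
python3 -c "
from h import *
plan((451.4,-271.3,48),Rz(np.radians(190.97)))"
```

```text
t 39.4 p [ 452.9 -272.8   47.7] F [0.9 0.5 0. ] op 0.997 d [ 1.2 -0.3 -1.7] a [-0.001 -0.001 -0.001]
```

Emit:
send_rows:
  deltas:
    - {"tx": 0, "ty": 0, "tz": 0, "ax": 0, "ay": 0, "az": 0, "gripper": 1}
    - {"tx": 0, "ty": 0, "tz": 0, "ax": 0, "ay": 0, "az": 0, "gripper": 1}
    - {"tx": 0, "ty": 0, "tz": 0, "ax": 0, "ay": 0, "az": 0, "gripper": 1}
    - {"tx": 0, "ty": 0, "tz": 0, "ax": 0, "ay": 0, "az": 0, "gripper": 1}
    - {"tx": 0, "ty": -10, "tz": 0, "ax": 0, "ay": 0, "az": 0, "gripper": 1}
    - {"tx": 0, "ty": -25, "tz": 0, "ax": 0, "ay": 0, "az": 0, "gripper": 1}
    - {"tx": 0, "ty": -30, "tz": 0, "ax": 0, "ay": 0, "az": 0, "gripper": 1}
    - {"tx": 0, "ty": -25, "tz": 0, "ax": 0, "ay": 0, "az": 0, "gripper": 1}
    - {"tx": 0, "ty": 0, "tz": 0, "ax": 0, "ay": 0, "az": 0, "gripper": 1}

```text
t: 40.52
tcp_pos: [451.4, -271.5, 140.8]
eef_rot: [-0.205, 2.123, -2.121]
contact_force: [0.1, 0.5, -2.6]
opening: 0.52
```

Emit:
send_rows:
  deltas:
    - {"tx": 0, "ty": 0, "tz": 0, "ax": 0, "ay": -0.12, "az": 0, "gripper": 1}
    - {"tx": 0, "ty": 0, "tz": 0, "ax": 0, "ay": -0.16, "az": 0, "gripper": 1}
    - {"tx": 0, "ty": 0, "tz": 0, "ax": 0, "ay": -0.16, "az": 0, "gripper": 1}
    - {"tx": 0, "ty": 0, "tz": 0, "ax": 0, "ay": -0.16, "az": 0, "gripper": 1}
    - {"tx": 0, "ty": 0, "tz": 0, "ax": 0, "ay": -0.16, "az": 0, "gripper": 1}
    - {"tx": 0, "ty": 0, "tz": 0, "ax": 0, "ay": -0.16, "az": 0, "gripper": 1}
    - {"tx": 0, "ty": 0, "tz": 0, "ax": 0, "ay": -0.16, "az": 0, "gripper": 1}
    - {"tx": 0, "ty": 0, "tz": 0, "ax": 0, "ay": -0.16, "az": 0, "gripper": 1}
    - {"tx": 0, "ty": 0, "tz": 0, "ax": 0, "ay": -0.08, "az": 0, "gripper": 1}
    - {"tx": 0, "ty": 0, "tz": 0, "ax": 0, "ay": 0, "az": 0, "gripper": 1}
    - {"tx": 0, "ty": 0, "tz": 0, "ax": 0, "ay": 0, "az": 0, "gripper": 1}

```text
t: 41.9
tcp_pos: [441.7, -264.0, 125.8]
eef_rot: [-1.205, 1.247, -1.2]
contact_force: [-0.6, -0.5, -2.8]
opening: 0.521
```

```bash
python3 -c "
from h import *
plan((610,11,125),RC)"
```

```text
t 41.9 p [ 441.7 -264.   125.8] F [-0.6 -0.5 -2.8] op 0.521 d [-278.     1.7  163.4] a [ 0.022 -0.018 -0.017]
```

Emit:
send_rows:
  deltas:
    - {"tx": -30, "ty": 0, "tz": 17, "ax": 0.022, "ay": -0.018, "az": -0.017, "gripper": 1}
    - {"tx": -46, "ty": 0, "tz": 27, "ax": 0, "ay": 0, "az": 0, "gripper": 1}
    - {"tx": -46, "ty": 0, "tz": 27, "ax": 0, "ay": 0, "az": 0, "gripper": 1}
    - {"tx": -46, "ty": 0, "tz": 27, "ax": 0, "ay": 0, "az": 0, "gripper": 1}
    - {"tx": -46, "ty": 0, "tz": 27, "ax": 0, "ay": 0, "az": 0, "gripper": 1}
    - {"tx": -40, "ty": 0, "tz": 24, "ax": 0, "ay": 0, "az": 0, "gripper": 1}
    - {"tx": -20, "ty": 0, "tz": 12, "ax": 0, "ay": 0, "az": 0, "gripper": 1}
    - {"tx": 0, "ty": 0, "tz": 0, "ax": 0, "ay": 0, "az": 0, "gripper": 1}
    - {"tx": 0, "ty": 0, "tz": 0, "ax": 0, "ay": 0, "az": 0, "gripper": 1}

```text
t: 43.02
tcp_pos: [608.8, 16.4, 122.7]
eef_rot: [-1.206, 1.217, -1.219]
contact_force: [0.4, -0.0, -2.7]
opening: 0.519
```

```bash
python3 -c "
from h import *
plan((610,11,125),RC)
c,im=snap('wrist','w9'); np.save('pics/w9.npy',im); np.save('pics/w9c.npy',c,allow_pickle=True)"
```

```text
t 43.02 p [608.8  16.4 122.7] F [ 0.4 -0.  -2.7] op 0.519 d [ 5.4 -2.2  1.2] a [ 0.001 -0.011  0.002]
```

View pics/w9.png

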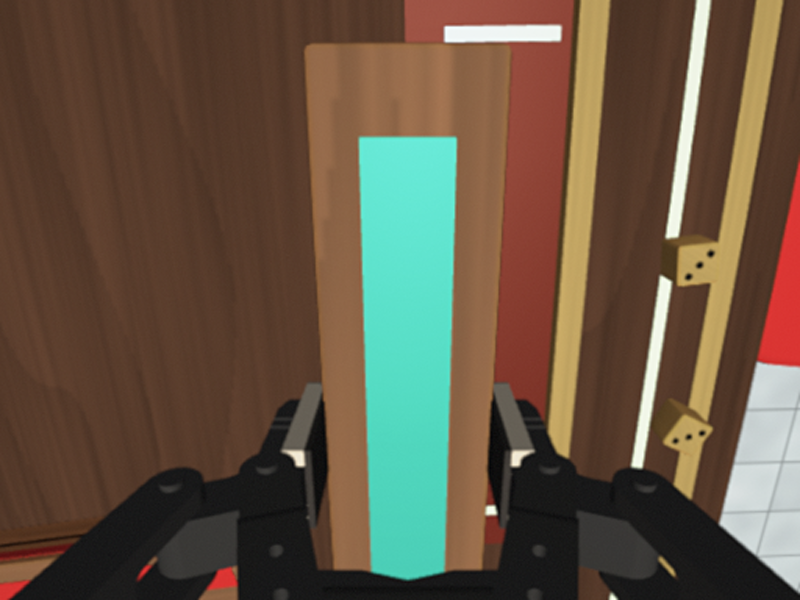

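The held turquoise rack is level at (408,300), with the rail at (590,50)–(565,400) to the right. The dice at (690,260) and (685,430) are clear. I'll measure the rail line and the rack's angle.

```bash
python3 - <<'E'
from h import *
im=np.load('pics/w9.npy'); c=np.load('pics/w9c.npy',allow_pickle=True).item(); s=3
def lines(z,x0,x1,y0,y1,lo,hi,nm):
    o=rect(im,c,x0,x1,y0,y1,z,s); m=cv2.inRange(cv2.cvtColor(o,cv2.COLOR_RGB2HSV),lo,hi)
    A,B=[],[]
    for j in range(0,m.shape[1],6):
        r=np.where(m[:,j])[0]
        if len(r)>10: A.append((y1-j/s,x1-r[0]/s)); B.append((y1-j/s,x1-r[-1]/s))
    for n,P in (('hi',A),('lo',B)):
        P=np.array(P); k=np.ones(len(P),bool)
        for _ in range(4):
            f=np.polyfit(P[k,0],P[k,1],1); e=abs(np.polyval(f,P[:,0])-P[:,1]); k=e<max(.4,2*np.median(e))
        print(nm,n,'slope dx/dy',f[0].round(4),'x at y=10',np.polyval(f,10).round(2),k.sum(),len(P),'y',P[:,0].min(),P[:,0].max())
lines(16,670,710,40,170,(12,80,100),(30,255,255),'rail')
lines(132.7,560,660,30,118,(70,60,90),(100,255,255),'band')
rot(im,c,6,600,680,-10,175,(0,0,150),(179,60,255),'whitebar',amin=200)
E
```

```text
rail hi slope dx/dy -0.0069 x at y=10 694.46 53 53 y 42.0 146.0
rail lo slope dx/dy -0.0013 x at y=10 681.08 53 53 y 42.0 146.0
band hi slope dx/dy 0.0126 x at y=10 619.76 32 33 y 32.0 96.0
band lo slope dx/dy 0.0121 x at y=10 597.97 33 33 y 32.0 96.0
whitebar ctr [651.2 135. ] size [6.8, 50.6] long ang 0.87
```

Emit:
send_rows:
  deltas:
    - {"tx": 3, "ty": 0, "tz": 15, "ax": 0, "ay": -0.016, "az": 0, "gripper": 1}
    - {"tx": 2, "ty": 15, "tz": 20, "ax": 0, "ay": 0, "az": 0, "gripper": 1}
    - {"tx": 0, "ty": 20, "tz": 10, "ax": 0, "ay": 0, "az": 0, "gripper": 1}
    - {"tx": 0, "ty": 18, "tz": 0, "ax": 0, "ay": 0, "az": 0, "gripper": 1}
    - {"tx": 0, "ty": 8, "tz": 0, "ax": 0, "ay": 0, "az": 0, "gripper": 1}
    - {"tx": 0, "ty": 0, "tz": 0, "ax": 0, "ay": 0, "az": 0, "gripper": 1}
    - {"tx": 0, "ty": 0, "tz": 0, "ax": 0, "ay": 0, "az": 0, "gripper": 1}

```text
t: 43.95
tcp_pos: [654.4, 6.7, 58.2]
eef_rot: [-1.213, 1.209, -1.21]
contact_force: [1.7, -0.8, -2.7]
opening: 0.521
```

```bash
python3 -c "
from h import *
plan((655.5,11,30.5),Rz(-np.pi/2+.0045))"
```

```text
t 43.95 p [654.4   6.7  58.2] F [ 1.7 -0.8 -2.7] op 0.521 d [-4.4 27.6  1.1] a [ 0.002 -0.004  0.003]
```

Emit:
send_rows:
  deltas:
    - {"tx": -3, "ty": 8, "tz": 0, "ax": 0, "ay": -0.004, "az": 0, "gripper": 1}
    - {"tx": 0, "ty": 8, "tz": 0, "ax": 0, "ay": 0, "az": 0, "gripper": 1}
    - {"tx": 0, "ty": 5, "tz": 0, "ax": 0, "ay": 0, "az": 0, "gripper": 1}
    - {"tx": 0, "ty": 2, "tz": 0, "ax": 0, "ay": 0, "az": 0, "gripper": 1}
    - {"tx": 0, "ty": 0, "tz": 0, "ax": 0, "ay": 0, "az": 0, "gripper": 1}

```text
t: 44.58
tcp_pos: [654.9, 10.2, 35.0]
eef_rot: [-1.214, 1.204, -1.207]
contact_force: [0.1, 0.4, -2.5]
opening: 0.519
```

```bash
python3 -c "
from h import *
plan((655.5,11,30),Rz(-np.pi/2+.0045))"
```

```text
t 44.58 p [654.9  10.2  35. ] F [ 0.1  0.4 -2.5] op 0.519 d [-0.8  5.   0.6] a [0.    0.001 0.003]
```

Now lower gently to contact, then slide toward the rail in small steps, watching the force.

Emit:
send_rows:
  deltas:
    - {"tx": 0, "ty": 2, "tz": 0, "ax": 0, "ay": 0, "az": 0, "gripper": 1}
    - {"tx": 0, "ty": 1.5, "tz": 0, "ax": 0, "ay": 0, "az": 0, "gripper": 1}
    - {"tx": 0, "ty": 1, "tz": 0, "ax": 0, "ay": 0, "az": 0, "gripper": 1}
    - {"tx": 0, "ty": 0, "tz": 0, "ax": 0, "ay": 0, "az": 0, "gripper": 1}

```text
t: 45.08
tcp_pos: [655.6, 10.0, 30.9]
eef_rot: [-1.213, 1.203, -1.208]
contact_force: [-0.3, 0.2, -2.2]
opening: 0.519
```

```bash
python3 -c "
from h import *
plan((659.2,11,30),Rz(-np.pi/2+.0045))"
```

```text
t 45.08 p [655.6  10.   30.9] F [-0.3  0.2 -2.2] op 0.519 d [-1.   0.9  3.6] a [-0.001  0.001  0.003]
```

Emit:
send_rows:
  deltas:
    - {"tx": 0, "ty": 0.4, "tz": 1.5, "ax": 0, "ay": 0, "az": 0, "gripper": 1}
    - {"tx": 0, "ty": 0, "tz": 1.5, "ax": 0, "ay": 0, "az": 0, "gripper": 1}
    - {"tx": 0, "ty": 0, "tz": 0, "ax": 0, "ay": 0, "az": 0, "gripper": 1}

```text
t: 45.45
tcp_pos: [658.6, 10.2, 30.8]
eef_rot: [-1.213, 1.203, -1.207]
contact_force: [0.3, 0.4, -3.3]
opening: 0.517
```

Emit:
send_rows:
  deltas:
    - {"tx": 0, "ty": 0, "tz": 1, "ax": 0, "ay": 0, "az": 0, "gripper": 1}
    - {"tx": 0, "ty": 0, "tz": 0.5, "ax": 0, "ay": 0, "az": 0, "gripper": 1}

```text
t: 45.7
tcp_pos: [658.7, 10.1, 30.8]
eef_rot: [-1.215, 1.206, -1.206]
contact_force: [-2.9, -0.1, 1.0]
opening: 0.519
```

Emit:
send_rows:
  deltas:
    - {"tx": 0, "ty": 0.8, "tz": 1.5, "ax": 0, "ay": 0, "az": 0, "gripper": 1}
    - {"tx": 0, "ty": 0.5, "tz": 1.5, "ax": 0, "ay": 0, "az": 0, "gripper": 1}

```text
t: 45.95
tcp_pos: [658.8, 10.1, 30.8]
eef_rot: [-1.22, 1.21, -1.204]
contact_force: [-6.0, 0.4, 5.1]
opening: 0.522
```

```bash
python3 -c "
from h import *
plan((659.2,11,30),Rz(-np.pi/2+.0045))"
```

```text
t 45.95 p [658.8  10.1  30.8] F [-6.   0.4  5.1] op 0.522 d [-0.9  0.8  0.4] a [0.008 0.001 0.003]
```

Emit:
send_rows:
  deltas:
    - {"tx": 0, "ty": 0, "tz": 0, "ax": 0, "ay": 0, "az": 0, "gripper": 0.3}
    - {"tx": 0, "ty": 0, "tz": 0, "ax": 0, "ay": 0, "az": 0, "gripper": 0.25}
    - {"tx": 0, "ty": 0, "tz": 0, "ax": 0, "ay": 0, "az": 0, "gripper": 0.2}
    - {"tx": 0, "ty": -15, "tz": 0, "ax": 0, "ay": 0, "az": 0, "gripper": 0.2}
    - {"tx": 0, "ty": -30, "tz": 0, "ax": 0, "ay": 0, "az": 0, "gripper": 0.2}
    - {"tx": 0, "ty": -45, "tz": 0, "ax": 0, "ay": 0, "az": 0, "gripper": 0}
    - {"tx": 30, "ty": -45, "tz": 0, "ax": 0, "ay": 0, "az": 0, "gripper": 0}
    - {"tx": 50, "ty": -40, "tz": -30, "ax": 0, "ay": 0, "az": 0, "gripper": 0}
    - {"tx": 50, "ty": 0, "tz": -30, "ax": 0, "ay": 0, "az": 0, "gripper": 0}
    - {"tx": 0, "ty": 0, "tz": 0, "ax": 0, "ay": 0, "az": 0, "gripper": 0}

```text
t: 47.2
tcp_pos: [609.6, -117.7, 216.3]
eef_rot: [-1.211, 1.192, -1.214]
contact_force: [0.2, 0.7, -0.3]
opening: 0.998
```

```bash
python3 -c "
from h import *
c,im=snap('wrist','w10'); np.save('pics/w10.npy',im); np.save('pics/w10c.npy',c,allow_pickle=True)
plan((432.5,-144.8,200),Rz(np.radians(190)))
rot(im,c,40,600,700,-120,140,(70,60,90),(100,255,255),'turq')
rot(im,c,16,650,720,-170,180,(12,80,100),(30,255,255),'rail')
c,im=snap('top')
rot(im,c,40,600,700,-120,140,(70,60,90),(100,255,255),'top turq')
rot(im,c,16,660,710,-170,180,(15,90,150),(28,255,255),'top rail')
"
```

```text
t 47.25 p [ 611.  -116.4  216.8] F [0.1 1.1 0.8] op 0.999 d [  26.5   14.8 -179. ] a [-0.016  1.406 -0.002]
turq ctr [658.8 -22.5] size [96.0, 22.5] long ang 90.0
rail ctr [673.  -55.5] size [172.0, 45.0] long ang 90.0
top turq ctr [655.7  31.5] size [113.2, 23.4] long ang 90.69
top rail ctr [676.4  51. ] size [212.2, 48.7] long ang 96.24
```

View pics/w10.png

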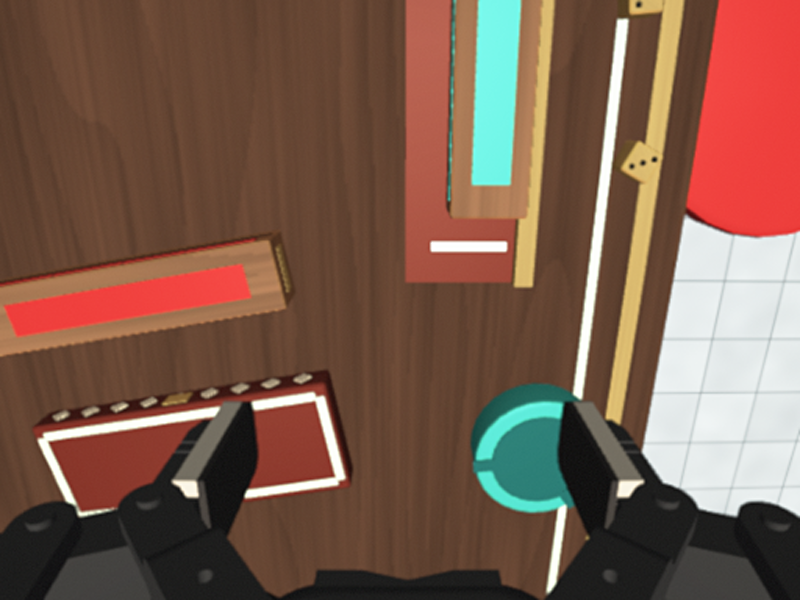

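Turquoise lies along the rail with no visible gap (band at (495,90), rail at (535,150)). Next I'll fetch red.

Emit:
send_rows:
  deltas:
    - {"tx": 0, "ty": 0, "tz": 0, "ax": -0.016, "ay": 0.17, "az": 0, "gripper": 0}
    - {"tx": 0, "ty": 0, "tz": 0, "ax": 0, "ay": 0.18, "az": 0, "gripper": 0}
    - {"tx": 0, "ty": 0, "tz": 0, "ax": 0, "ay": 0.18, "az": 0, "gripper": 0}
    - {"tx": 0, "ty": 0, "tz": 0, "ax": 0, "ay": 0.18, "az": 0, "gripper": 0}
    - {"tx": 0, "ty": 0, "tz": 0, "ax": 0, "ay": 0.18, "az": 0, "gripper": 0}
    - {"tx": 0, "ty": 0, "tz": 0, "ax": 0, "ay": 0.18, "az": 0, "gripper": 0}
    - {"tx": 0, "ty": 0, "tz": 0, "ax": 0, "ay": 0.18, "az": 0, "gripper": 0}
    - {"tx": 30, "ty": 0, "tz": 0, "ax": 0, "ay": 0.1, "az": 0, "gripper": 0}
    - {"tx": 55, "ty": 0, "tz": 0, "ax": 0, "ay": 0, "az": 0, "gripper": 0}
    - {"tx": 55, "ty": 20, "tz": 0, "ax": 0, "ay": 0, "az": 0, "gripper": 0}
    - {"tx": 35, "ty": 20, "tz": 0, "ax": 0, "ay": 0, "az": 0, "gripper": 0}
    - {"tx": 0, "ty": 0, "tz": 0, "ax": 0, "ay": 0, "az": 0, "gripper": 0}

```text
t: 48.8
tcp_pos: [444.1, -136.8, 172.9]
eef_rot: [-0.232, 2.113, -2.111]
contact_force: [1.2, -0.4, -0.8]
opening: 1.001
```

```bash
python3 -c "
from h import *
plan((432.5,-144.8,80),Rz(np.radians(190)))
c,im=snap('wrist')
rot(im,c,34,320,580,-220,-80,(0,140,180),(4,255,255),'red')"
```

```text
t 48.8 p [ 444.1 -136.8  172.9] F [ 1.2 -0.4 -0.8] op 1.001 d [12.4 93.   5.5] a [0.001 0.038 0.006]
red ctr [ 432.3 -145. ] size [22.3, 160.7] long ang 9.96
```

Emit:
send_rows:
  deltas:
    - {"tx": 8, "ty": 20, "tz": 5, "ax": 0, "ay": 0.038, "az": 0.006, "gripper": 0}
    - {"tx": 4, "ty": 30, "tz": 0, "ax": 0, "ay": 0, "az": 0, "gripper": 0}
    - {"tx": 0, "ty": 30, "tz": 0, "ax": 0, "ay": 0, "az": 0, "gripper": 0}
    - {"tx": 0, "ty": 20, "tz": 0, "ax": 0, "ay": 0, "az": 0, "gripper": 0}
    - {"tx": 0, "ty": 8, "tz": 0, "ax": 0, "ay": 0, "az": 0, "gripper": 0}
    - {"tx": 0, "ty": 0, "tz": 0, "ax": 0, "ay": 0, "az": 0, "gripper": 0}
    - {"tx": 0, "ty": 0, "tz": 0, "ax": 0, "ay": 0, "az": 0, "gripper": 0}

```text
t: 49.72
tcp_pos: [454.6, -145.9, 70.7]
eef_rot: [-0.172, 2.105, -2.124]
contact_force: [-0.7, -0.3, 0.9]
opening: 1.001
```

```bash
python3 -c "
from h import *
plan((432.3,-145,22),Rz(np.radians(190)))"
```

```text
t 49.73 p [ 454.6 -145.9   70.7] F [-0.7 -0.3  0.9] op 1.001 d [22.8 48.2 -5.5] a [-0.011  0.01  -0.022]
```

Emit:
send_rows:
  deltas:
    - {"tx": 11, "ty": 0, "tz": -5, "ax": -0.011, "ay": 0.01, "az": -0.022, "gripper": 0}
    - {"tx": 11, "ty": 0, "tz": 0, "ax": 0, "ay": 0, "az": 0, "gripper": 0}
    - {"tx": 0, "ty": 10, "tz": 0, "ax": 0, "ay": 0, "az": 0, "gripper": 0}
    - {"tx": 0, "ty": 15, "tz": 0, "ax": 0, "ay": 0, "az": 0, "gripper": 0}
    - {"tx": 0, "ty": 0, "tz": 0, "ax": 0, "ay": 0, "az": 0, "gripper": 0}
    - {"tx": 0, "ty": 0, "tz": 0, "ax": 0, "ay": 0, "az": 0, "gripper": 0}

```text
t: 50.48
tcp_pos: [430.9, -145.3, 45.0]
eef_rot: [-0.185, 2.13, -2.131]
contact_force: [-0.6, -0.5, -0.4]
opening: 1.003
```

```bash
python3 -c "
from h import *
plan((432.3,-145,22),Rz(np.radians(190)))"
```

```text
t 50.48 p [ 430.9 -145.3   45. ] F [-0.6 -0.5 -0.4] op 1.003 d [-1.4 23.  -0.1] a [-0.    -0.001 -0.   ]
```

Emit:
send_rows:
  deltas:
    - {"tx": -1, "ty": 10, "tz": 0, "ax": 0, "ay": 0, "az": 0, "gripper": 0}
    - {"tx": 0, "ty": 9, "tz": 0, "ax": 0, "ay": 0, "az": 0, "gripper": 0}
    - {"tx": 0, "ty": 3, "tz": 0, "ax": 0, "ay": 0, "az": 0, "gripper": 0}
    - {"tx": 0, "ty": 0, "tz": 0, "ax": 0, "ay": 0, "az": 0, "gripper": 0}
    - {"tx": 0, "ty": 0, "tz": 0, "ax": 0, "ay": 0, "az": 0, "gripper": 1}
    - {"tx": 0, "ty": 0, "tz": 0, "ax": 0, "ay": 0, "az": 0, "gripper": 1}
    - {"tx": 0, "ty": 0, "tz": 0, "ax": 0, "ay": 0, "az": 0, "gripper": 1}
    - {"tx": 0, "ty": 0, "tz": 0, "ax": 0, "ay": 0, "az": 0, "gripper": 1}

```text
t: 51.48
tcp_pos: [433.2, -145.6, 22.2]
eef_rot: [-0.183, 2.128, -2.131]
contact_force: [-0.2, -0.7, -2.1]
opening: 0.522
```

Emit:
send_rows:
  deltas:
    - {"tx": 0, "ty": -10, "tz": 0, "ax": 0, "ay": 0, "az": 0, "gripper": 1}
    - {"tx": 0, "ty": -20, "tz": 0, "ax": 0, "ay": 0, "az": 0, "gripper": 1}
    - {"tx": 0, "ty": -25, "tz": 0, "ax": 0, "ay": 0, "az": 0, "gripper": 1}
    - {"tx": 0, "ty": -15, "tz": 20, "ax": 0, "ay": 0, "az": 0, "gripper": 1}
    - {"tx": 0, "ty": 0, "tz": 40, "ax": 0, "ay": 0, "az": 0, "gripper": 1}
    - {"tx": 0, "ty": 0, "tz": 40, "ax": 0, "ay": 0, "az": 0, "gripper": 1}
    - {"tx": 0, "ty": 0, "tz": 22, "ax": 0, "ay": 0, "az": 0, "gripper": 1}
    - {"tx": 0, "ty": 0, "tz": 0, "ax": 0, "ay": 0, "az": 0, "gripper": 1}
    - {"tx": 0, "ty": 0, "tz": 0, "ax": 0, "ay": 0, "az": 0, "gripper": 1}

```text
t: 52.6
tcp_pos: [452.0, -265.9, 96.1]
eef_rot: [-0.189, 2.133, -2.127]
contact_force: [-0.7, 0.8, -1.9]
opening: 0.52
```

```bash
python3 -c "
from h import *
plan((455,-270.5,47),Rz(np.radians(190.08)))
"
```

```text
t 52.6 p [ 452.  -265.9   96.1] F [-0.7  0.8 -1.9] op 0.52 d [-2.1 49.1  5.2] a [ 0.003 -0.     0.001]
```

Emit:
send_rows:
  deltas:
    - {"tx": -3, "ty": 12, "tz": 4.5, "ax": 0, "ay": 0, "az": 0, "gripper": 1}
    - {"tx": 0, "ty": 14, "tz": 0, "ax": 0, "ay": 0, "az": 0, "gripper": 1}
    - {"tx": 0, "ty": 10, "tz": 0, "ax": 0, "ay": 0, "az": 0, "gripper": 1}
    - {"tx": 0, "ty": 4, "tz": 0, "ax": 0, "ay": 0, "az": 0, "gripper": 1}
    - {"tx": 0, "ty": 0, "tz": 0, "ax": 0, "ay": 0, "az": 0, "gripper": 1}

```text
t: 53.22
tcp_pos: [453.9, -265.7, 51.5]
eef_rot: [-0.196, 2.137, -2.122]
contact_force: [-0.3, 0.3, -1.6]
opening: 0.52
```

```bash
python3 -c "
from h import *
plan((455.5,-270.5,46.5),Rz(np.radians(190.08)))
"
```

```text
t 53.23 p [ 453.9 -265.7   51.5] F [-0.3  0.3 -1.6] op 0.52 d [-0.8  4.9  5. ] a [0.007 0.003 0.004]
```

Emit:
send_rows:
  deltas:
    - {"tx": -0.8, "ty": 0, "tz": 5, "ax": 0.007, "ay": 0.003, "az": 0.004, "gripper": 1}
    - {"tx": 0, "ty": 2, "tz": 0, "ax": 0, "ay": 0, "az": 0, "gripper": 1}
    - {"tx": 0, "ty": 2, "tz": 0, "ax": 0, "ay": 0, "az": 0, "gripper": 1}
    - {"tx": 0, "ty": 0.5, "tz": 0, "ax": 0, "ay": 0, "az": 0, "gripper": 1}
    - {"tx": 0, "ty": 0, "tz": 0, "ax": 0, "ay": 0, "az": 0, "gripper": 1}

```text
t: 53.85
tcp_pos: [456.6, -271.7, 47.9]
eef_rot: [-0.185, 2.126, -2.131]
contact_force: [0.1, -0.2, -1.6]
opening: 0.522
```

```bash
python3 -c "
from h import *
plan((455.5,-270.5,46.5),Rz(np.radians(190.08)))
"
```

```text
t 53.85 p [ 456.6 -271.7   47.9] F [ 0.1 -0.2 -1.6] op 0.522 d [ 0.9  1.4 -1.4] a [-0.002 -0.    -0.002]
```

Lower the last bit, release, and retreat up and away from the scene.

Emit:
send_rows:
  deltas:
    - {"tx": 0.5, "ty": 0.8, "tz": -1, "ax": 0, "ay": 0, "az": 0, "gripper": 1}
    - {"tx": 0, "ty": 0.8, "tz": 0, "ax": 0, "ay": 0, "az": 0, "gripper": 1}
    - {"tx": 0, "ty": 0, "tz": 0, "ax": 0, "ay": 0, "az": 0, "gripper": 0}
    - {"tx": 0, "ty": 0, "tz": 0, "ax": 0, "ay": 0, "az": 0, "gripper": 0}
    - {"tx": 0, "ty": 0, "tz": 0, "ax": 0, "ay": 0, "az": 0, "gripper": 0}
    - {"tx": 0, "ty": -15, "tz": 0, "ax": 0, "ay": 0, "az": 0, "gripper": 0}
    - {"tx": 0, "ty": -40, "tz": 0, "ax": 0, "ay": 0, "az": 0, "gripper": 0}
    - {"tx": 0, "ty": -50, "tz": 0, "ax": 0, "ay": 0, "az": 0, "gripper": 0}
    - {"tx": 0, "ty": -50, "tz": 0, "ax": 0, "ay": 0, "az": 0, "gripper": 0}
    - {"tx": 40, "ty": 0, "tz": 0, "ax": 0, "ay": 0, "az": 0, "gripper": 0}
    - {"tx": 0, "ty": 0, "tz": 0, "ax": 0, "ay": 0, "az": 0, "gripper": 0}

```text
t: 55.22
tcp_pos: [417.0, -278.9, 213.2]
eef_rot: [-0.18, 2.117, -2.134]
contact_force: [-0.1, 0.3, -0.8]
opening: 1.002
```

```bash
python3 -c "
from h import *
plan((455,-270,190),Rz(np.radians(190.08)))
c,im=snap('wrist')
rot(im,c,58,320,580,-340,-200,(0,140,180),(4,255,255),'red')
rot(im,c,24,310,600,-370,-190,(0,0,190),(179,60,255),'inlay')
c,im=snap('top','t11'); covers(c,im)
rot(im,c,40,600,700,-120,140,(70,60,90),(100,255,255),'top turq')
rot(im,c,16,676,700,-170,180,(15,90,150),(28,255,255),'top rail')
"
```

```text
t 55.23 p [ 417.  -278.9  213.2] F [-0.1  0.3 -0.8] op 1.002 d [-38.8  23.5  -2.3] a [-0.009  0.001 -0.007]
red ctr [ 455.8 -270.1] size [22.2, 160.2] long ang 10.11
inlay ctr [ 449.3 -238.6] size [14.9, 215.6] long ang 9.91
inlay ctr [ 460.5 -302.4] size [15.4, 215.8] long ang 10.22
tin [438.9 312.8] [27.5 29.5]
tin [525.7 243.7] [27.8 28. ]
top turq ctr [655.6   7.8] size [160.6, 23.4] long ang 90.34
top rail ctr [684.5   8.8] size [301.5, 14.9] long ang 90.35
```

View pics/t11.png

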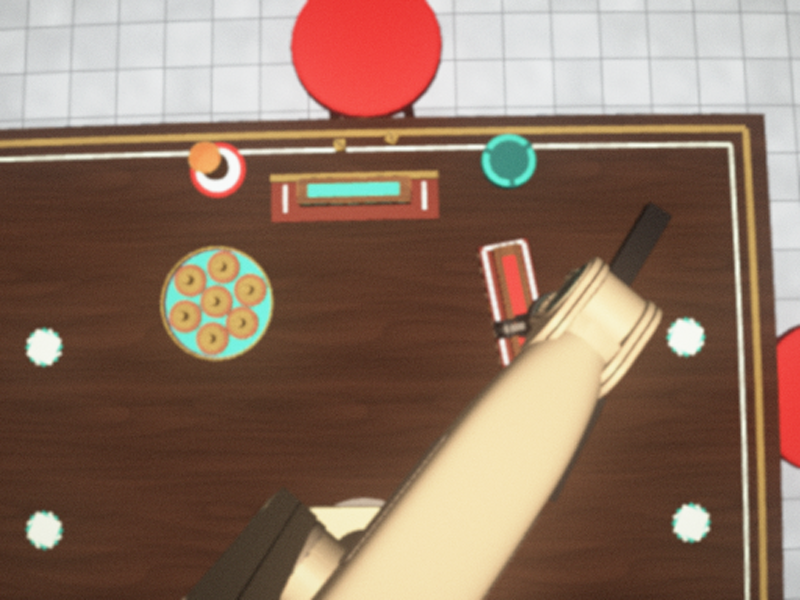

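Turquoise is flush and parallel (rail centre minus rack 28.9 mm, ideal 29). But one cover, at (242,322), seems to have shifted since the earlier view (246,324), probably the announced knock. I'll look closely.

```bash
python3 -c "
from h import *
ct,a=snap('top'); cs,b=snap('scene')
p=rect(a,ct,350,570,140,370,12,1.7)
q=proj(cs,[[461,256,10]])[0]; u,v=map(int,q); k=cv2.resize(b[max(0,v-60):v+60,max(0,u-60):u+60],None,fx=3.2,fy=3.2,interpolation=cv2.INTER_CUBIC)
h=max(p.shape[0],k.shape[0]); f=lambda i:np.pad(i,((0,h-i.shape[0]),(0,0),(0,0)))
cv2.imwrite('pics/tin12.png',np.hstack([f(p),f(k)])[:,:,::-1])"
```

```text
(no output)
```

View pics/tin12.png

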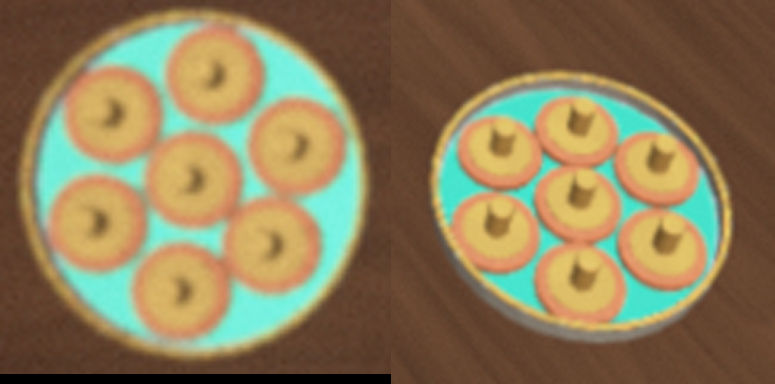

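Emit:
send_rows:
  deltas:
    - {"tx": 0, "ty": -5, "tz": 0, "ax": 0, "ay": -0.17, "az": 0, "gripper": 0.6}
    - {"tx": 0, "ty": 0, "tz": 0, "ax": 0, "ay": -0.18, "az": 0, "gripper": 0.6}
    - {"tx": 0, "ty": 0, "tz": 0, "ax": 0, "ay": -0.18, "az": 0, "gripper": 0.6}
    - {"tx": 0, "ty": 0, "tz": 0, "ax": 0, "ay": -0.18, "az": 0, "gripper": 0.6}
    - {"tx": 0, "ty": 0, "tz": 0, "ax": 0, "ay": -0.18, "az": 0, "gripper": 0.6}
    - {"tx": 0, "ty": 0, "tz": 0, "ax": 0, "ay": -0.18, "az": 0, "gripper": 0.6}
    - {"tx": 0, "ty": 0, "tz": 0, "ax": 0, "ay": -0.18, "az": 0, "gripper": 0.6}
    - {"tx": 0, "ty": 0, "tz": 0, "ax": 0, "ay": -0.11, "az": 0, "gripper": 0.6}
  grip_force: 40

```text
t: 56.42
tcp_pos: [421.8, -275.8, 211.2]
eef_rot: [-1.217, 1.195, -1.194]
contact_force: [-0.2, -0.4, 0.8]
opening: 0.404
```

Emit:
send_rows:
  deltas:
    - {"tx": -50, "ty": 0, "tz": 5, "ax": 0, "ay": 0, "az": 0, "gripper": 0.6}
    - {"tx": -60, "ty": 0, "tz": 5, "ax": 0, "ay": 0, "az": 0, "gripper": 0.6}
    - {"tx": -60, "ty": 0, "tz": 5, "ax": 0, "ay": 0, "az": 0, "gripper": 0.6}
    - {"tx": -60, "ty": 0, "tz": 5, "ax": 0, "ay": 0, "az": 0, "gripper": 0.6}
    - {"tx": -60, "ty": 0, "tz": 5, "ax": 0, "ay": 0, "az": 0, "gripper": 0.6}
    - {"tx": -60, "ty": 0, "tz": 5, "ax": 0, "ay": 0, "az": 0, "gripper": 0.6}
    - {"tx": -60, "ty": 0, "tz": 5, "ax": 0, "ay": 0, "az": 0, "gripper": 0.6}
    - {"tx": -60, "ty": 0, "tz": 5, "ax": 0, "ay": 0, "az": 0, "gripper": 0.6}
    - {"tx": 0, "ty": 0, "tz": 0, "ax": 0, "ay": 0, "az": 0, "gripper": 0.6}
    - {"tx": 0, "ty": 0, "tz": 0, "ax": 0, "ay": 0, "az": 0, "gripper": 0.6}

```text
t: 57.68
tcp_pos: [456.2, 212.0, 207.4]
eef_rot: [-1.222, 1.195, -1.187]
contact_force: [0.3, -1.1, -0.1]
opening: 0.396
```

```bash
python3 - <<'E'
from h import *
plan((465,220,160),RC)
c,im=snap('wrist','w13'); np.save('pics/w13.npy',im); np.save('pics/w13c.npy',c,allow_pickle=True)
# per-pixel non-turquoise inside the tin floor; Hough circles of the discs on the orthophoto at z=12
o=rect(im,c,360,570,150,365,12,3); g=cv2.medianBlur(o[:,:,2],5)
C=cv2.HoughCircles(g,cv2.HOUGH_GRADIENT,1,130,param1=120,param2=12,minRadius=84,maxRadius=95)
for u,v,r in (C[0] if C is not None else []): print(np.round([570-v/3,365-u/3,r/3],1))
E
```

```text
t 57.67 p [456.2 212.  207.4] F [ 0.3 -1.1 -0.1] op 0.396 d [-7.6 47.4  9.2] a [ 0.004  0.025 -0.003]
[442.2 315.2  29.5]
[486.8 198.8  29.9]
[528.5 247.2  29.8]
[429.2 213.8  29.6]
[505.8 305.8  29.6]
[401.8 266.8  29.2]
[467.2 258.8  29.6]
```

View pics/w13.png

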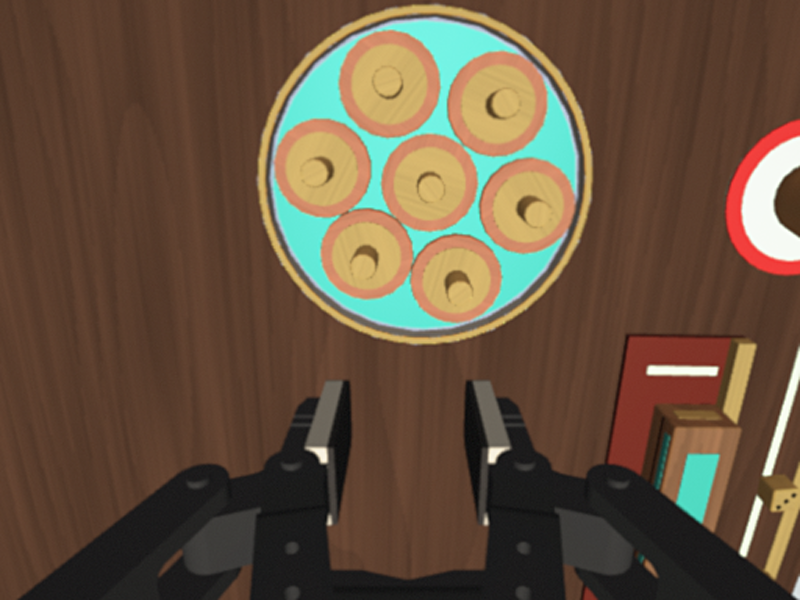

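The wrist view shows all seven covers knob up inside the rim. The shifted one at (366,253) is beside, and touching, its neighbours. I'll check its tilt by comparing knob tops with disc centres.

```bash
python3 - <<'E'
from h import *
c=np.load('pics/w13c.npy',allow_pickle=True).item()
D={'S3':(442.2,315.2),'f':(486.8,198.8),'S1':(528.5,247.2),'S4':(429.2,213.8),'S2':(505.8,305.8),'g':(401.8,266.8),'ctr':(467.2,258.8)}
K={'S3':(388,82),'S2':(506,103),'g':(317,171),'ctr':(431,187),'S1':(540,214),'S4':(364,265),'f':(460,291)}
for n in D: print(n,(unproj(c,[np.array(K[n])/1.5625],40)[0][:2]-D[n]).round(1))
n=list(D)
print([(a,b,round(float(np.hypot(*np.subtract(D[a],D[b]))),1)) for i,a in enumerate(n) for b in n[i+1:] if np.hypot(*np.subtract(D[a],D[b]))<66])
im=np.load('pics/w13.npy'); o=rect(im,c,385,475,185,295,12,7); cv2.imwrite('pics/z14.png',o[:,:,::-1])
E
```

```text
S3 [ 0.7 -0.3]
f [0.6 0.6]
S1 [ 2.1 -0.5]
S4 [0.9 0.1]
S2 [0.6 0.1]
g [2.1 0.7]
ctr [0.6 1.4]
[('S3', 'S2', 64.3), ('S3', 'g', 63.0), ('S3', 'ctr', 61.7), ('f', 'S1', 63.9), ('f', 'S4', 59.5), ('f', 'ctr', 63.1), ('S1', 'S2', 62.8), ('S1', 'ctr', 62.4), ('S4', 'g', 59.7), ('S4', 'ctr', 58.9), ('S2', 'ctr', 60.8), ('g', 'ctr', 65.9)]
```

Its knob offset (0.9, 0.1 mm) matches the other covers, whereas riding on a neighbour would shift it about 4 mm. So it lies flat, and it is well within the 70 mm limit. I'm handing in.

```bash
python3 -c "
from station import sign_off
print(sign_off())"
```

```text
the job is handed in; nothing more can be done
None
```

The place is set and the job handed in at about 58 s of the 210 s allowed; `sign_off()` gives no verdict.

- **Covers:** all five loose covers went into the tin with the two already there, one in the middle (about 3.4 mm from centre) and six around it, all knobs up.
- **Turquoise rack:** I took it out after lifting red aside, slid it against the rail until it made contact, and released it. Rack centre to rail centre measured 28.9 mm against an ideal 29. It is parallel to the rail within 0.1° and about 1 mm from the middle.
- **Red rack:** it is back on the tile box, about 1 mm from its centre and in line within 0.1°.
- **Left alone:** the last pictures show the tea glass, saucer, ashtray and dice where they started, judged by eye.

**One disagreement in the last checks:** one placed cover had moved about 7 mm inward after I released it, and now touches its neighbours. I took this to be the announced knock. Its spacing to the middle cover measured 58.9 mm, slightly under the 60 mm diameter. Its knob showed no tilt and it was about 55 mm from the tin's centre, inside the 70 mm limit, so I left it. I had used all 16 pictures, so a final close-up of that contact could not be viewed.

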